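# Cull, raise and lock the pillar batch on the bench lift

### The job

Sort the steel spacer pillars: stand every full-height one on the cranked lift's platform and every short one upright in the red reject tray, then wind the crank clockwise until the platform is fully up at its stop. Next slip the blue-handled open-ended spanner onto the flats of the clamp screw, handle lying behind the stop pin, and with it keeping the screw from turning, tighten the brass locknut above it clockwise, fully. Finally lay the spanner back on its green mat; leave everything else alone.

Things in the scene. Friction and masses are not known exactly. Their poses are not given: they have to be found in the camera images.
- stand: fixed grey bench lift; base plate 215 (own x) x 250 (own y) x 12, origin under its centre. Own coordinates in mm: ledge at x -102..-30 over the whole width, flat top at height 50, with clamp screw and locknut at (-66, 70); gearbox 100 x 100 with the crank at (50, -70), top at height 60; platform at (50, 62)
- stop_pin (a point): foot, on the ledge, of the upright stop pin (12 dia, 9 high), stand (-86, -110). The seated spanner lies flat on the ledge, handle towards the stand's -y along the free ledge; the pin then stands beside the handle on its -x side with about 5 mm of play, and tightening swings the handle against it
- lift_floor (a point): centre of the platform's floor; axes as the stand's. Platform 120 x 120, inner floor 110 x 110 within a lip 8 high. Three pillars fit, e.g. at 27 mm to the sides of the centre along both axes
- lift (a joint): height of the platform above its lowest position, m: 0 to about 0.0405 at the upper stop; stays where it is left. The floor is at height 35 mm at 0. Rises 13.3 mm per turn of the crank
- crank (a joint): turn of the crank, rad, grows clockwise seen from above and raises the platform; stop at about 19.1; starts between 0 and 2.5. Its vertical axis is at (50, -70) of the stand, arm 45 mm long, top of the arm at height 73. Needs about 2 N at the handle. At 0 the arm points to the stand's +x
- crank_handle (a point): middle of the upright black handle sleeve, 19 dia, 40 high (from 76 to 116 above the table), which spins freely on the crank arm
- clamp_screw (a joint): turn of the clamp screw, rad, grows clockwise from above; starts within 0.04 of 0 and must stay near (within 0.45). It turns easily (0.05 Nm) and is dragged round by the nut unless held
- screw_flats (a point): on the clamp screw's axis, 5 mm above the ledge (mid thickness of a spanner lying there); its y axis lies along the flats (stand's y at 0). Neck of the screw: 18 across the flats (own x) by 26 along them (own y), 20 high above the ledge; the nut begins above it
- locknut (a joint): turn of the locknut on the screw, rad, grows clockwise from above = tightening; starts between 0 and 0.4, fully tight at its stop, 2.0. Friction about 0.22 Nm
- nut_grip (a point): on the nut's axis, 21 mm above its underside and 92 mm above the table; turns with the nut. Brass hexagon 36 across the flats, from 4 to 32 above its underside, on a flange 42 dia; one pair of flats faces the point's +x and -x, the others every 60 degrees
- spanner: open-ended spanner, 0.16 kg, 210 long, lying along its own x; origin under the middle of the blue handle, which is 130 long (x -65..65), 18 wide, 22 high. Steel neck and head 9 thick lie flush with the underside, head 45 wide, at the +x end, jaw open to +x. Keep fingertips 11 mm or more above its underside, so that they pass over the stop pin
- spanner_jaw (a point): centre of the spanner's jaw, 123 mm from its origin along +x, 4.5 mm above its underside; coincides with screw_flats when seated, handle along the stand's y. Gap between the prongs 21.5, prongs from 15 mm behind this point to 22 mm ahead of it, flared at the tips
- tool_mat: fixed green mat 235 x 66 x 4, long along own x, origin under its centre; the spanner starts on it with its jaw towards the mat's +x
- reject_tray: fixed red open tray 90 (own x) x 130 (own y), 28 high, wall 4, floor 4 thick, origin under its centre; room for two pillars at y +-28. A microscope stands behind it, its lamp housing 0.5 m above the table at about (0.61, -0.26): the arm should draw in before it swings to or from this side
- pillar_a: upright steel pillar: round foot 42 dia x 12 high, above it a plain stem 22 dia up to 80 mm total height (a full-height one); origin under the centre of the foot, z up the stem. About 0.14 kg. May be absent
- pillar_b: upright steel pillar: round foot 42 dia x 12 high, above it a plain stem 22 dia up to 80 mm total height (a full-height one); origin under the centre of the foot, z up the stem. About 0.14 kg. May be absent
- pillar_c: upright steel pillar: round foot 42 dia x 12 high, above it a plain stem 22 dia up to 80 mm total height (a full-height one); origin under the centre of the foot, z up the stem. About 0.14 kg. May be absent
- pillar_d: upright steel pillar: round foot 42 dia x 12 high, above it a plain stem 22 dia up to 56 mm total height (a short one); origin under the centre of the foot, z up the stem. About 0.14 kg. May be absent
- pillar_e: upright steel pillar: round foot 42 dia x 12 high, above it a plain stem 22 dia up to 56 mm total height (a short one); origin under the centre of the foot, z up the stem. About 0.14 kg. May be absent
- timer: bystander, loose, leave it where it is: bench timer 66 x 64 x 20
- objective_case: bystander, loose, leave it where it is: black round screw case 44 dia x 62
There are look-alikes about, which are no part of the job. What is shaped like the pillar_d but pink or turquoise is not meant.

How it is judged:
On the way, in this order (a step that is already met when the one before it is completed fails the run):
1. all full-height pillars stand released on the platform and all short ones in the reject tray (x of pillar_a in the frame of lift_floor between -0.05 and 0.05 m and y of pillar_a in the frame of lift_floor between -0.05 and 0.05 m and z of pillar_a in the frame of lift_floor between -0.004 and 0.006 m and angle between each of pillar_a, pillar_b, pillar_c, pillar_d, pillar_e's own z axis and vertical below 0.12 rad and x of pillar_b in the frame of lift_floor between -0.05 and 0.05 m and y of pillar_b in the frame of lift_floor between -0.05 and 0.05 m and z of pillar_b in the frame of lift_floor between -0.004 and 0.006 m and x of pillar_c in the frame of lift_floor between -0.05 and 0.05 m and y of pillar_c in the frame of lift_floor between -0.05 and 0.05 m and z of pillar_c in the frame of lift_floor between -0.004 and 0.006 m and x of pillar_d in the frame of reject_tray between -0.042 and 0.042 m and y of pillar_d in the frame of reject_tray between -0.062 and 0.062 m and z of pillar_d in the frame of reject_tray between 0 and 0.01 m and x of pillar_e in the frame of reject_tray between -0.042 and 0.042 m and y of pillar_e in the frame of reject_tray between -0.062 and 0.062 m and z of pillar_e in the frame of reject_tray between 0 and 0.01 m and contact force between the fingers and pillar_a below 0.1 N and linear speed of each of pillar_a, pillar_b, pillar_c, pillar_d, pillar_e below 0.03 m/s and contact force between the fingers and pillar_b below 0.1 N and contact force between the fingers and pillar_c below 0.1 N and contact force between the fingers and pillar_d below 0.1 N and contact force between the fingers and pillar_e below 0.1 N), for 0.2 s.
2. the platform is fully up (value of joint lift above 0.038 m), for 0.2 s.
3. the spanner is seated on the screw's flats, the nut not yet tight (horizontal distance between spanner_jaw and screw_flats below 0.009 m and z of spanner_jaw in the frame of screw_flats between -0.006 and 0.006 m and angle between the x axis of spanner and the y axis of screw_flats, either way round below 0.3 rad and angle between spanner's own z axis and vertical below 0.12 rad and value of joint locknut below 0.7 rad), for 0.2 s.
4. the locknut is tight while the spanner is on the flats and the screw has not come round (horizontal distance between spanner_jaw and screw_flats below 0.009 m and z of spanner_jaw in the frame of screw_flats between -0.006 and 0.006 m and angle between the x axis of spanner and the y axis of screw_flats, either way round below 0.3 rad and angle between spanner's own z axis and vertical below 0.12 rad and value of joint locknut above 1.85 rad and value of joint clamp_screw between -0.45 and 0.45 rad), for 0.2 s.
At the end, for the whole second after the job is handed in: full-height pillars upright on the platform (within 50 mm of its centre in x and y), short ones upright in the tray, platform up 38 mm or more, nut past 1.85 rad, screw within 0.45 rad of 0, spanner flat on its mat (within 40 mm sideways), all released and at rest (all of step 1 and value of joint lift above 0.038 m and value of joint locknut above 1.85 rad and value of joint clamp_screw between -0.45 and 0.45 rad and x of spanner in the frame of tool_mat between -0.085 and 0.085 m and y of spanner in the frame of tool_mat between -0.04 and 0.04 m and height (world z) of spanner below 0.012 m and angle between spanner's own z axis and vertical below 0.15 rad and linear speed of spanner below 0.03 m/s); the robot touches nothing.
It fails at once if the clamp screw is dragged round more than 0.6 rad (value of joint clamp_screw above 0.6 rad or value of joint clamp_screw below -0.6 rad).
It fails at once if a bystander is shoved more than 4 cm (distance of any of timer, objective_case from where it was at the start of the episode above 0.04 m).
Of pillar_a, pillar_b, pillar_c only 1 to 3 are there at a start; the rules pass over those that are not, and their reading is None.
Of pillar_d, pillar_e only 1 to 2 are there at a start; the rules pass over those that are not, and their reading is None.
At some moment in a run one of pillar_a, pillar_b, pillar_c, pillar_d, pillar_e may be knocked a few centimetres aside while the robot is not near it.
It also fails if it takes over 210 s, if anything falls off the work surface, if the arm or the gripper's body presses on something with over 40 N, if the wrist force passes 120 N, or if a joint passes its speed limit or range.

### The arm

A 6-joint arm with a two-finger parallel gripper is mounted at the origin on a cart in front of the work surface, level with it; the furniture and walls round the work are solid. World frame = base frame: x ahead of the robot, y to its left, z up, the work surface at z = 0. Lengths are in m, angles in rad, forces in N, time in s.
With the tool pointing down it reaches from about 0.35 to 0.875 m from the base axis. Payload 15.5 kg.
Tool frame: the origin (TCP) lies at the very end of the fingers, on their centre line; the grasp point (between the pads) lies 19 mm behind it (manip.grip_point_offset is the distance from the TCP to the grasp point, in m); z points along the fingers, y is the direction in which the jaws open and shut (so a half turn about z gives the same grasp; the last joint's range is limited). The gripper opens to 85 mm and grips with 20 to 120 N. Pads are 22 mm wide; open, the fingers measure 114 mm over their backs; the gripper's body (76 mm by 85 mm) begins 54 mm behind the grasp point. The pads swing forward as they close: fully open they stand 13 mm farther back than shut.
Start: joints at [-1.345, 0.494, 1.345, -0, 1.302, -0.096], TCP at [0.197, -0.593, 0.231] pointing down, gripper open.
Joint ranges: [-2.91, 2.91], [-0.82, 2.16], [0.22, 2.67], [-1.22, 4.37], [0.12, 2.79], [-3.08, 3.08]. Speed limits (rad/s): [1.89, 1.89, 2.57, 3.01, 3.01, 3.01].

### API

Orientations are given as [roll, pitch, yaw] about the fixed x, y, z axes, in that order (R = Rz(yaw) Ry(pitch) Rx(roll)).
In Python, from cell import get_obs, cams, job_done, manip gives the robot as it stands. The module is installed in compiled form; this text tells all that it offers.
- The arm moves only by the shell command python3 -m inch 'ROWS' [FORCE]. ROWS is JSON, one flat list of numbers, 7 for each row, row after row: the shift along the tool's x, y, z in cm, then the turn, a rotation vector about the tool's x, y, z in rad, then the closure, from -1 (fully open) to 1 (shut). In form: [x, y, z, rx, ry, rz, fingers, x, y, z, rx, ry, rz, fingers, ...]. A call has 1 to 20 rows; each row is the pose to reach, as a shift and turn from the pose commanded when the call began, along the tool's axes at that moment; what a row does not reach only later rows make up. A row lasts 1/8 s, in which the tool goes at most 62.5 mm and 10.7 degrees, less where a joint would pass 70% of its speed; a pose out of reach is approached as far as the arm can. A call with a gripper value outside its range is refused whole. The fingers move at their own pace and stop on an object; FORCE is the grip in N (left out, the last holds). Time passes only in rows, so rows that repeat a pose let the fingers close. It gives the time, the measured TCP pose, the force and the opening at its end, in the units of the state.
- get_obs(): the state, without advancing time (a new reading comes with each control period).
- cams.get_image(name): name is "scene" or "top"; returns (picture, depth): 480x640x3 uint8, blue, green, red; 480x640 float32, m along the optical axis (not along the pixel's ray), 0 where there is no reading.
- cams.calibration(name): a dict with "fov_y" (degrees; the focal length in pixels is half the picture's height over the tangent of half this angle, whatever the lens; pixels are square), "cx", "cy" (the principal point, pixels), "cam_to_world" (4x4, takes a point from camera to world coordinates). Camera axes: x right, y up, looking along -z (the intrinsics and any distortion apply to the point x, -y, -z); pixel columns grow to the right and rows downward; lengths in m; the calibration is good to about 2 mm. A picture is of the moment at which its call begins. calibration takes no time and is no camera call.
- job_done(): hands the job in, once; it reports no verdict.
The state is a dict: "clock": time; "q": joint angles; "dq": joint speeds; "joint_torque": joint torques, N m; "tcp_pos": TCP position; "orientation": TCP orientation; "contact_force": force on the tool from outside, world axes, zero at the start; "wrist_torque": the same for the moment, N m; "width": finger opening in m.
Only numpy, scipy, OpenCV 4.12 (cv2) and the standard library are available. Lean on these libraries where they do the work, as an engineer would, in place of code of your own. Each camera call takes 0.05 s, during which the arm holds its last target.

## Working session

There is one attempt and no reset: what is moved stays moved. The work goes in short steps, Python scripts to look and compute and a shell command to move; the robot and the scene stay as the last step left them, time stands still between calls to the robot, and variables do not carry over. Pictures are saved under pics/ and viewed, and the job is handed in when it is done.

```bash
ls; mkdir -p pics
python3 - <<'E'
from cell import get_obs,cams,manip
import cv2,json
o=get_obs()
for k,v in o.items(): print(k,v)
print(manip.grip_point_offset)
for n in("scene","top"):
    im,d=cams.get_image(n); cv2.imwrite(f"pics/{n}0.png",im); print(n,cams.calibration(n))
E
```

```text
pics
clock 0.0
q [-1.34554155e+00  4.94192884e-01  1.34611030e+00 -9.15532556e-06
  1.30249901e+00 -9.54889980e-02]
dq [-0.00050544  0.00071933  0.00021523 -0.00018176 -0.00161725 -0.0001114 ]
joint_torque [-4.54925219e-03 -8.82179761e+01 -3.83867025e+01 -5.47371837e-04
  1.01757649e-02 -5.19060541e-05]
tcp_pos [ 0.19697382 -0.59278211  0.23070128]
orientation [-3.14038778e+00 -1.06537621e-04  3.20746146e-01]
contact_force [ 0.66733391 -0.64769023 -0.86945088]
wrist_torque [-0.01916604 -0.0595989   0.00463001]
width 0.08533284188132831
0.0187
scene {'fov_y': 49.1590263235645, 'cx': 314.1660465625913, 'cy': 250.14002761858674, 'cam_to_world': array([[-0.83756444,  0.33746478, -0.42965489, -0.07928908],
       [-0.54612533, -0.5391175 ,  0.64117038,  0.89113438],
       [-0.01526205,  0.77166693,  0.63584371,  0.99271305],
       [ 0.        ,  0.        ,  0.        ,  1.        ]])}
top {'fov_y': 55.18460820678017, 'cx': 323.65858815722487, 'cy': 236.17407504873418, 'cam_to_world': array([[ 0.02062292,  0.98305071, -0.18217023,  0.31805317],
       [-0.99978603,  0.01998461, -0.00533911, -0.02090044],
       [-0.00160802,  0.18224136,  0.98325251,  1.1474048 ],
       [ 0.        ,  0.        ,  0.        ,  1.        ]])}
```

View pics/scene0.png

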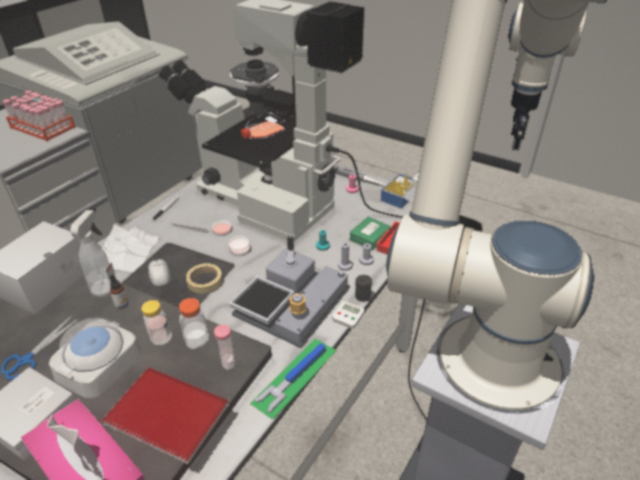

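View pics/top0.png

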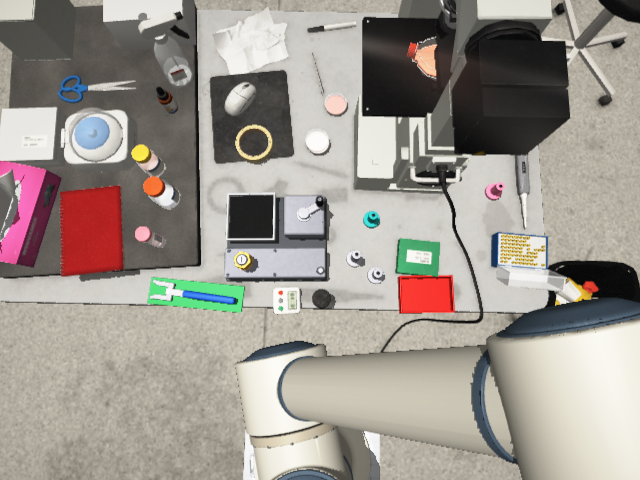

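```bash
cat > h.py <<'E'
import numpy as np,cv2
from cell import get_obs,cams,manip
def calib(n):
    c=cams.calibration(n); f=240/np.tan(np.radians(c["fov_y"]/2)); return f,c["cx"],c["cy"],np.array(c["cam_to_world"])
def ray(n,u,v,z):
    f,cx,cy,T=calib(n); d=T[:3,:3]@np.array([(u-cx)/f,-(v-cy)/f,-1]); o=T[:3,3]; return o+d*(z-o[2])/d[2]
def pts(n,D):
    f,cx,cy,T=calib(n); v,u=np.mgrid[:480,:640]
    P=np.stack([(u-cx)/f*D,-(v-cy)/f*D,-D],-1); return P@T[:3,:3].T+T[:3,3]
def proj(n,p):
    f,cx,cy,T=calib(n); q=T[:3,:3].T@(np.array(p)-T[:3,3]); return cx-f*q[0]/q[2],cy+f*q[1]/q[2]
def crop(im,u0,v0,u1,v1,s,name):
    cv2.imwrite(name,cv2.resize(im[v0:v1,u0:u1],None,fx=s,fy=s,interpolation=cv2.INTER_CUBIC))
E
python3 - <<'E'
from h import *
im,D=cams.get_image("top"); s,Ds=cams.get_image("scene")
np.savez("t0.npz",im=im,D=D,s=s,Ds=Ds)
crop(im,140,180,460,320,2.5,"pics/t0c.png"); crop(s,220,200,420,380,4,"pics/s0c.png")
P=pts("top",D)
for u,v in[(355,258),(376,275),(372,218),(290,260),(265,258),(243,260),(252,218),(310,214),(318,203),(425,295),(420,255),(210,296),(200,300),(260,300)]: print(u,v,P[v,u].round(4))
P=pts("scene",Ds)
for u,v in[(345,245),(366,246),(345,270),(300,300)]: print(u,v,P[v,u].round(4))
E
```

```text
355 258 [ 0.4655 -0.0897  0.0787]
376 275 [ 0.4289 -0.1415  0.0552]
372 218 [ 0.5679 -0.1318  0.0547]
290 260 [0.4612 0.0648 0.0514]
265 258 [0.4654 0.1256 0.0474]
243 260 [0.4516 0.1675 0.108 ]
252 218 [0.5663 0.1638 0.0356]
310 214 [0.5729 0.0192 0.0633]
318 203 [ 5.884e-01 -5.000e-04  1.107e-01]
425 295 [ 0.387  -0.2679  0.0057]
420 255 [ 0.4824 -0.2516  0.0332]
210 296 [0.3727 0.2581 0.0247]
200 300 [0.3634 0.2876 0.0029]
260 300 [ 0.3668  0.1403 -0.0042]
345 245 [ 0.4759 -0.0905  0.0825]
366 246 [ 0.4371 -0.142   0.0602]
345 270 [ 0.4674 -0.0796  0.0026]
300 300 [0.4449 0.1736 0.1086]
```

View pics/t0c.png

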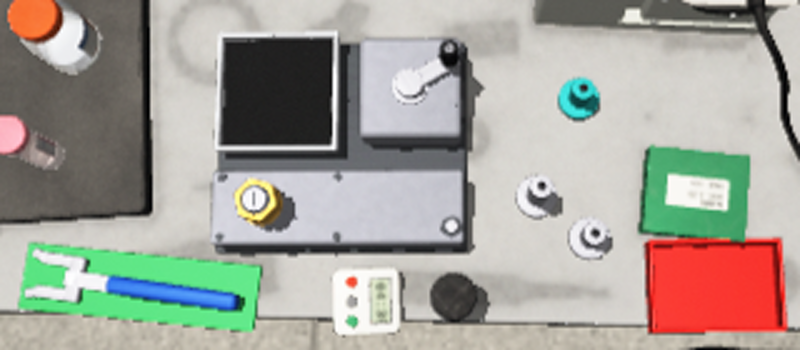

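View pics/s0c.png

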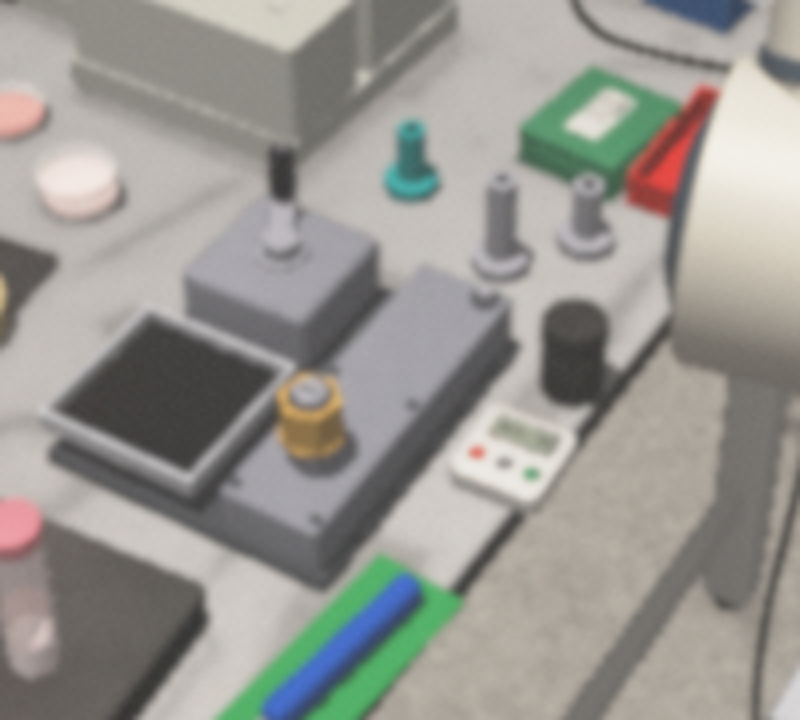

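Run:
```python
from h import *
z=np.load("t0.npz"); im,D=z["im"],z["D"]; P=pts("top",D); hsv=cv2.cvtColor(im,cv2.COLOR_BGR2HSV)
def near(x,y,r): return np.hypot(P[...,0]-x,P[...,1]-y)<r
def cen(m,h,name):
    v,u=np.nonzero(m); print(name,m.sum(),round(u.mean(),1),round(v.mean(),1),ray("top",u.mean(),v.mean(),h).round(4),"medz",np.median(P[...,2][m]).round(4)); 
cen(near(.466,-.09,.03)&(P[...,2]>.07),.08,"tall")
cen(near(.43,-.142,.03)&(P[...,2]>.048),.056,"short")
br=near(.452,.1675,.04)&(P[...,2]>.096)
cen(br,.104,"nut+screw top")
cen(near(.588,0,.03)&(P[...,2]>.1),.116,"handle")
cen(near(.43,0.0,.2)&near(.42,-.02,.04)&(P[...,2]>.054)&(P[...,2]<.07)&(P[...,1]>-.06),.059,"pin")
# ledge
led=(abs(P[...,2]-.05)<.004)&(P[...,0]<.52)&(P[...,0]>.38)&(P[...,1]>-.05)&(P[...,1]<.25)
led=cv2.morphologyEx(led.astype(np.uint8),cv2.MORPH_OPEN,np.ones((3,3)))
n,l,st,c=cv2.connectedComponentsWithStats(led); k=1+st[1:,4].argmax(); v,u=np.nonzero(l==k)
W=np.array([ray("top",a,b,.05)[:2] for a,b in zip(u,v)],np.float32)
def rect(W,name):
    r=cv2.minAreaRect((W*1000).astype(np.float32)); print(name,r); print(cv2.boxPoints(r).round(1).tolist())
rect(W,"ledge")
def cm(m,h,name):
    n,l,st,c=cv2.connectedComponentsWithStats(m.astype(np.uint8)); k=1+st[1:,4].argmax(); v,u=np.nonzero(l==k)
    W=np.array([ray("top",a,b,h)[:2] for a,b in zip(u,v)],np.float32); rect(W,name)
H,S,V=hsv[...,0],hsv[...,1],hsv[...,2]
cm((S>180)&((H<6)|(H>174))&(P[...,1]<-.2)&(P[...,0]<.45)&(P[...,2]>.02),.028,"tray rim")
cm((S>150)&((H<6)|(H>174))&(P[...,1]<-.2)&(P[...,0]<.45),.028,"tray all")
g=(S>120)&(H>45)&(H<75)&(P[...,1]>.1)
b=(S>120)&(H>95)&(H<125)&(P[...,1]>.1)&(P[...,0]<.45)
g2=cv2.morphologyEx(g.astype(np.uint8),cv2.MORPH_CLOSE,np.ones((25,25)))
cm(g2,.004,"mat"); cm(b,.022,"handle blue")
pl=(abs(P[...,2]-.035)<.006)&(P[...,0]>.5)&(P[...,1]>.08)&(P[...,1]<.25)&(V<70)
cm(pl,.035,"floor")
gb=(abs(P[...,2]-.06)<.006)&(P[...,0]>.5)&(P[...,1]>-.04)&(P[...,1]<.1)
cm(gb,.06,"gearbox")
```

```text
tall 70 356.0 254.6 [ 0.4734 -0.0918  0.08  ] medz 0.079
short 66 377.2 273.1 [ 0.4335 -0.1442  0.056 ] medz 0.0543
nut+screw top 213 241.6 259.8 [0.4525 0.1715 0.104 ] medz 0.104
handle 52 319.2 200.0 [ 0.5942 -0.0031  0.116 ] medz 0.1137
pin 82 321.2 283.6 [ 0.4055 -0.0116  0.059 ] medz 0.061
ledge ((454.77239990234375, 102.76512908935547), (70.19920349121094, 239.75271606445312), 1.1729496717453003)
[[417.20001220703125, 221.89999389648438], [422.1000061035156, -17.799999237060547], [492.29998779296875, -16.399999618530273], [487.3999938964844, 223.3000030517578]]
tray rim ((390.8212890625, -266.0323486328125), (86.71772003173828, 130.51976013183594), 1.1795400381088257)
[[346.1000061035156, -201.6999969482422], [348.79998779296875, -332.20001220703125], [435.5, -330.3999938964844], [432.79998779296875, -199.89999389648438]]Traceback (most recent call last):
  File "<stdin>", line 25, in <module>
  File "<stdin>", line 22, in cm
  File "h.py", line 6, in ray
    f,cx,cy,T=calib(n); d=T[:3,:3]@np.array([(u-cx)/f,-(v-cy)/f,-1]); o=T[:3,3]; return o+d*(z-o[2])/d[2]
              ~~~~~^^^
  File "h.py", line 4, in calib
    c=cams.calibration(n); f=240/np.tan(np.radians(c["fov_y"]/2)); return f,c["cx"],c["cy"],np.array(c["cam_to_world"])
ValueError: time passes only in moves, steps and waits
```

```bash
python3 - <<'E'
s=open("h.py").read()
s=s.replace('def calib(n):','_C={}\ndef calib(n):\n    if n not in _C: _C[n]=_calib(n)\n    return _C[n]\ndef _calib(n):')
open("h.py","w").write(s)
E
cat >> h.py <<'E'
def near(P,x,y,r): return np.hypot(P[...,0]-x,P[...,1]-y)<r
def cen(n,P,m,h,name):
    v,u=np.nonzero(m)
    if len(u)==0: print(name,"none"); return
    print(name,m.sum(),round(u.mean(),1),round(v.mean(),1),ray(n,u.mean(),v.mean(),h).round(4),"medz",np.median(P[...,2][m]).round(4))
def cm(n,m,h,name):
    N,l,st,c=cv2.connectedComponentsWithStats(m.astype(np.uint8)); k=1+st[1:,4].argmax(); v,u=np.nonzero(l==k)
    W=np.array([ray(n,a,b,h)[:2] for a,b in zip(u,v)],np.float32)*1000
    r=cv2.minAreaRect(W); print(name,len(u),np.round(r[0],1),np.round(r[1],1),round(r[2],2),cv2.boxPoints(r).round(1).tolist()); return W
E
python3 - <<'E'
from h import *
z=np.load("t0.npz"); im,D=z["im"],z["D"]; P=pts("top",D); hsv=cv2.cvtColor(im,cv2.COLOR_BGR2HSV)
H,S,V=hsv[...,0],hsv[...,1],hsv[...,2]
cen("top",P,near(P,.437,-.008,.015)&(P[...,2]>.0555),.059,"pin")
cm("top",(S>150)&((H<6)|(H>174))&(P[...,1]<-.18)&(P[...,0]<.47),.028,"tray all")
g=(S>120)&(H>45)&(H<75)&(P[...,1]>.1)
b=(S>120)&(H>95)&(H<125)&(P[...,1]>.1)&(P[...,0]<.45)
g2=cv2.morphologyEx(g.astype(np.uint8),cv2.MORPH_CLOSE,np.ones((25,25)))
cm("top",g2,.004,"mat"); cm("top",b,.022,"handle blue")
sp=(V>200)&(S<40)&near(P,.37,.35,.06)&(P[...,0]<.42)
cm("top",sp,.009,"spanner head")
cm("top",(abs(P[...,2]-.035)<.006)&(P[...,0]>.5)&(P[...,1]>.08)&(P[...,1]<.25)&(V<70),.035,"floor")
cm("top",(abs(P[...,2]-.06)<.006)&(P[...,0]>.5)&(P[...,1]>-.04)&(P[...,1]<.1),.06,"gearbox")
cm("top",near(P,.466,-.09,.035)&(P[...,2]>.006),.012,"tallall")
E
```

```text
pin 20 319.8 270.0 [ 0.4376 -0.0075  0.059 ] medz 0.0587
tray all 1993 [ 389.6 -265. ] [ 89.1 132.9] 1.18 [[343.70001220703125, -199.5], [346.3999938964844, -332.29998779296875], [435.5, -330.5], [432.79998779296875, -197.6999969482422]]
mat 2437 [376.5 298.4] [233.5  65.1] 85.68 [[335.29998779296875, 184.39999389648438], [400.20001220703125, 179.5], [417.70001220703125, 412.29998779296875], [352.79998779296875, 417.20001220703125]]
handle blue 365 [370.4 261.4] [129.4  17. ] 83.15 [[354.29998779296875, 198.1999969482422], [371.1000061035156, 196.1999969482422], [386.6000061035156, 324.70001220703125], [369.70001220703125, 326.70001220703125]]
spanner head 272 [384.  370.1] [76.8 43.7] 84.94 [[358.8999938964844, 333.79998779296875], [402.29998779296875, 330.0], [409.1000061035156, 406.3999938964844], [365.6000061035156, 410.29998779296875]]
floor 1726 [570.6 167.8] [104.4 108.5] 1.16 [[517.2999877929688, 220.89999389648438], [519.5, 112.5], [623.9000244140625, 114.5999984741211], [621.7000122070312, 223.10000610351562]]
gearbox 1307 [570.   34.8] [97.2 99.2] 1.16 [[520.4000244140625, 83.4000015258789], [522.4000244140625, -15.800000190734863], [619.5, -13.800000190734863], [617.5, 85.4000015258789]]
tallall 220 [474.7 -91.5] [40.2 40. ] 1.17 [[454.20001220703125, -71.9000015258789], [455.0, -111.9000015258789], [495.20001220703125, -111.0999984741211], [494.3999938964844, -71.0999984741211]]
```

```bash
cat >> h.py <<'E'
from scipy.spatial.transform import Rotation as Ro
def to(p,yaw=np.pi/2,o=None):
    "row numbers (cm, rad) from the present pose to TCP p, tool down with yaw"
    o=o or get_obs(); R=Ro.from_euler("xyz",o["orientation"])
    T=Ro.from_euler("xyz",[np.pi,0,yaw]); 
    print("shift",(R.inv().apply(np.array(p)-o["tcp_pos"])*100).round(2),"turn",(R.inv()*T).as_rotvec().round(3))
E
python3 - <<'E'
from h import *
to([.27,-.33,.25],1.5708)
to([.4734,-.0918,.14],1.5708)
E
```

```text
shift [ 15.21 -22.65  -1.89] turn [-1.00e-03 -1.00e-03 -1.25e+00]
shift [ 42.03 -38.83   9.12] turn [-1.00e-03 -1.00e-03 -1.25e+00]
```

Candidates for "pillar" (top image): grey tall at (356,255), z 0.079 → full-height; grey short at (377,273), z 0.054 → short; turquoise (372,218) and pink (494,190) are decoys. The close crops confirm this: two grey pillars, one of each kind. I'll draw in first, then swing.

```bash
python3 -m inch '[5,-7.5,-1.9,0,0,-0.15,-1, 10,-15,-1.9,0,0,-0.3,-1, 15.2,-22.6,-1.9,0,0,-0.45,-0.5, 15.2,-22.6,-1.9,0,0,-0.63,-0.1, 22,-27,0,0,0,-0.8,-0.1, 29,-31,2,0,0,-0.95,-0.1, 36,-35,5,0,0,-1.1,-0.1, 42,-38.8,6,0,0,-1.25,-0.1, 42,-38.8,9,0,0,-1.25,-0.1, 42,-38.8,9,0,0,-1.25,-0.1, 42,-38.8,9,0,0,-1.25,-0.1]' 40
python3 - <<'E'
from h import *
im,D=cams.get_image("top"); s,_=cams.get_image("scene"); cv2.imwrite("pics/t1.png",im); cv2.imwrite("pics/s1.png",s)
o=get_obs(); print(o["clock"],o["q"].round(2),o["tcp_pos"],o["orientation"],o["width"],o["contact_force"])
to([.474,-.092,.045])
E
```

```text
clock: 1.58
tcp_pos: [0.4738, -0.0904, 0.1398]
orientation: [-3.14, -0.001, 1.574]
contact_force: [0.3, -0.0, 0.1]
width: 0.0468
1.675 [-0.32  0.42  1.8  -0.    0.93 -0.32] [ 0.47311338 -0.09235328  0.14117409] [-3.14088417e+00 -7.52569529e-05  1.57183440e+00] 0.04721012385519175 [0.71640587 0.43582188 0.22966167]
shift [0.03 0.1  9.62] turn [-0.001 -0.     0.001]
```

View pics/t1.png

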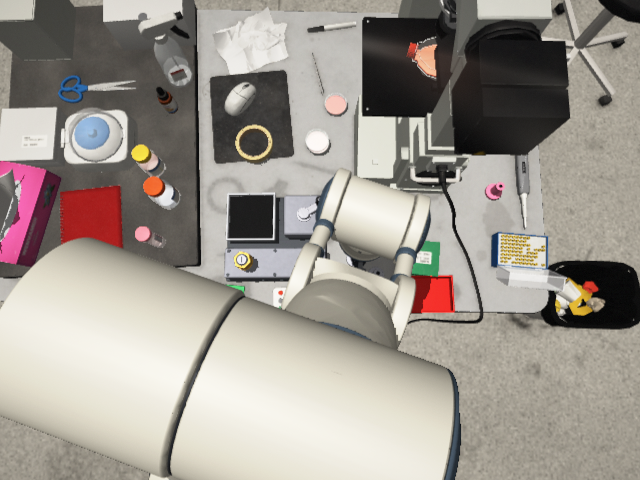

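View pics/s1.png

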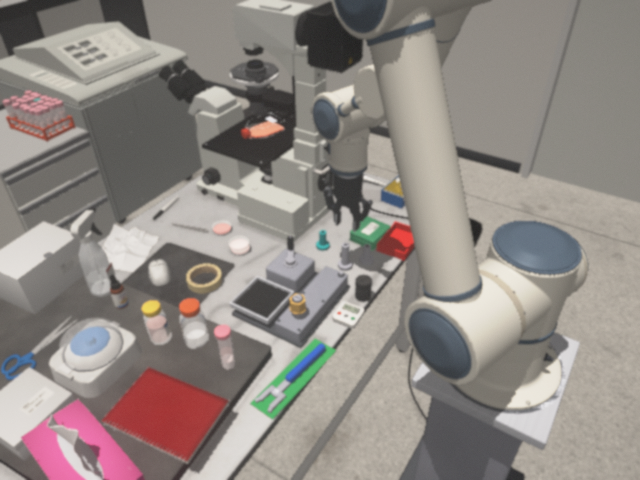

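Run:
```python
from h import *
s=cv2.imread("pics/s1.png"); crop(s,260,160,420,340,4,"pics/s1c.png")
print(proj("scene",[.474,-.092,.14]),proj("scene",[.4735,-.092,.0]),proj("scene",[.4335,-.144,0.0]))
```

```text
(np.float64(346.3539538239672), np.float64(228.28911949668972)) (np.float64(345.34163998272874), np.float64(267.45605252507164)) (np.float64(366.4446639859388), np.float64(262.2380093396804))
```

View pics/s1c.png

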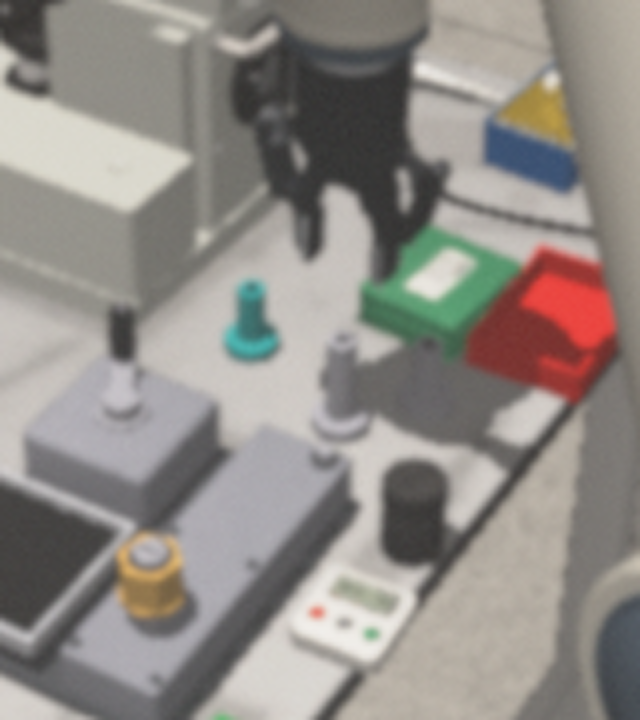

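The gripper is right above the tall pillar (scene 345,255). The short one is in shadow at (366,253), not moved. Descending.

```bash
python3 -m inch '[0,0.1,4,0,0,0,-0.1, 0,0.1,8,0,0,0,-0.1, 0,0.1,9.6,0,0,0,-0.1, 0,0.1,9.6,0,0,0,-0.1, 0,0.1,9.6,0,0,0,1, 0,0.1,9.6,0,0,0,1, 0,0.1,9.6,0,0,0,1, 0,0.1,9.6,0,0,0,1, 0,0.1,5,0,0,0,1, 0,0.1,-3,0,0,0,1, 0,0.1,-3,0,0,0,1]' 40
python3 - <<'E'
from h import *
to([.569,.182,.175]);to([.569,.182,.0815])
E
```

```text
clock: 3.05
tcp_pos: [0.4756, -0.0928, 0.1751]
orientation: [3.136, 0.002, 1.571]
contact_force: [-0.5, -0.2, -2.2]
width: 0.0209
shift [2.748e+01 9.340e+00 2.000e-02] turn [0.005 0.002 0.   ]
shift [27.5   9.29  9.37] turn [0.005 0.002 0.   ]
```

```bash
python3 -m inch '[5.5,1.8,0,0,0,0,1, 11,3.7,0,0,0,0,1, 16.5,5.5,0,0,0,0,1, 22,7.4,0,0,0,0,1, 27.5,9.3,0,0,0,0,1, 27.5,9.3,0,0,0,0,1, 27.5,9.3,4,0,0,0,1, 27.5,9.3,7,0,0,0,1, 27.5,9.3,7,0,0,0,1, 27.5,9.3,7,0,0,0,1]'
python3 - <<'E'
from h import *
s,_=cams.get_image("scene"); crop(s,200,200,360,360,4,"pics/s2c.png")
o=get_obs();print(o["tcp_pos"],o["orientation"]);to([.569,.182,.0815])
E
```

```text
clock: 4.3
tcp_pos: [0.5678, 0.1823, 0.1026]
orientation: [3.14, -0.0, 1.57]
contact_force: [0.4, 0.4, -1.1]
width: 0.0205
[0.56804497 0.18241114 0.10283056] [ 3.13968286e+00 -3.87084251e-04  1.57053056e+00]
shift [-0.04  0.09  2.13] turn [ 0.002 -0.    -0.   ]
```

View pics/s2c.png

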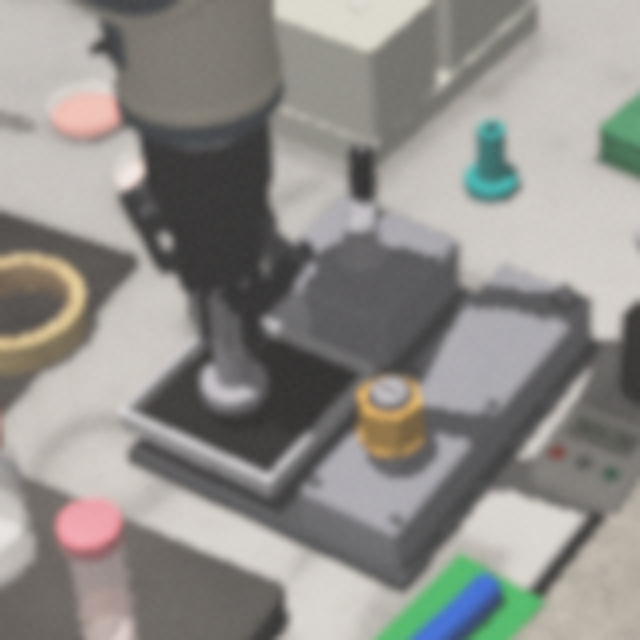

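```bash
python3 -m inch '[0,0.05,1,0,0,0,1, 0,0.05,1.8,0,0,0,1, 0,0.05,1.9,0,0,0,1, 0,0.05,1.9,0,0,0,1]'
```

```text
clock: 4.85
tcp_pos: [0.5686, 0.1826, 0.0829]
orientation: [3.14, -0.0, 1.571]
contact_force: [-0.0, -1.4, 12.5]
width: 0.021
```

Contact (12.5 N up): it stands on the floor. Release and rise.

```bash
python3 -m inch '[0,0,0,0,0,0,0.3, 0,0,0,0,0,0,-0.1, 0,0,0,0,0,0,-0.1, 0,0,-4,0,0,0,-0.1, 0,0,-10,0,0,0,-0.1, 0,0,-10,0,0,0,-0.1]'
python3 - <<'E'
from h import *
to([.40,-.05,.18]);to([.4335,-.144,.18]); 
s,_=cams.get_image("scene"); crop(s,200,200,400,360,4,"pics/s3c.png")
E
```

```text
clock: 5.6
tcp_pos: [0.5701, 0.1831, 0.1866]
orientation: [3.134, -0.002, 1.571]
contact_force: [0.4, 0.8, -0.0]
width: 0.0465
shift [-23.31 -17.02   0.5 ] turn [ 0.007 -0.002  0.   ]
shift [-32.71 -13.67   0.51] turn [ 0.007 -0.002  0.   ]
```

View pics/s3c.png

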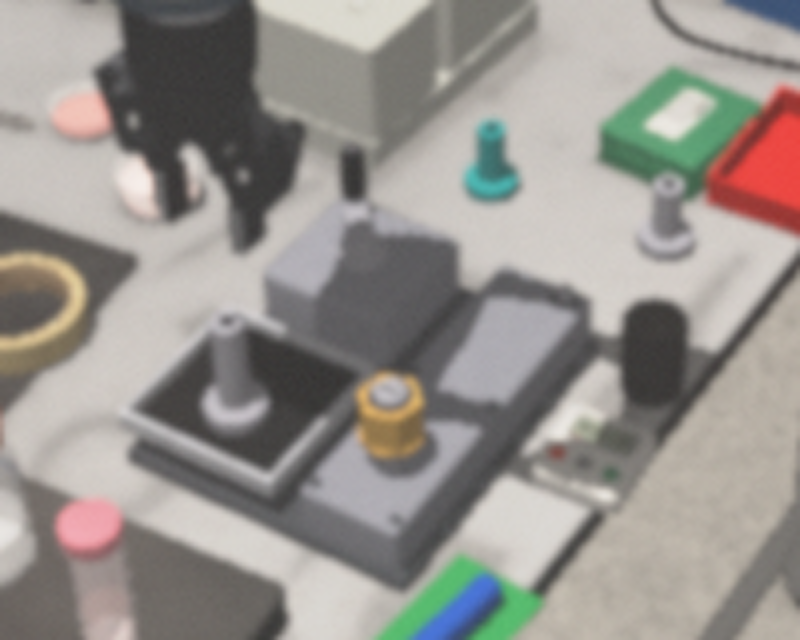

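The full-height pillar stands on the platform, crop (235,370); the short one is still at scene (366,253). Fetching it.

```bash
python3 -m inch '[-5.5,-3,0,0,0,0,-0.1, -11,-6,0,0,0,0,-0.1, -16.5,-9,0,0,0,0,-0.1, -22,-12,0.5,0,0,0,-0.1, -27.5,-13.7,0.5,0,0,0,-0.1, -32.7,-13.7,0.5,0,0,0,-0.1, -32.7,-13.7,5,0,0,0,-0.1, -32.7,-13.7,5,0,0,0,-0.1, -32.7,-13.7,5,0,0,0,-0.1]'
python3 - <<'E'
from h import *
s,_=cams.get_image("scene"); crop(s,280,160,440,320,4,"pics/s4c.png")
to([.4335,-.144,.026]);to([.4335,-.144,.12])
E
```

```text
clock: 6.78
tcp_pos: [0.4307, -0.1439, 0.1327]
orientation: [-3.141, -0.001, 1.572]
contact_force: [-0.3, -0.3, -0.1]
width: 0.0469
shift [ 0.    0.24 10.71] turn [0.    0.    0.001]
shift [0.   0.24 1.31] turn [0.    0.    0.001]
```

View pics/s4c.png

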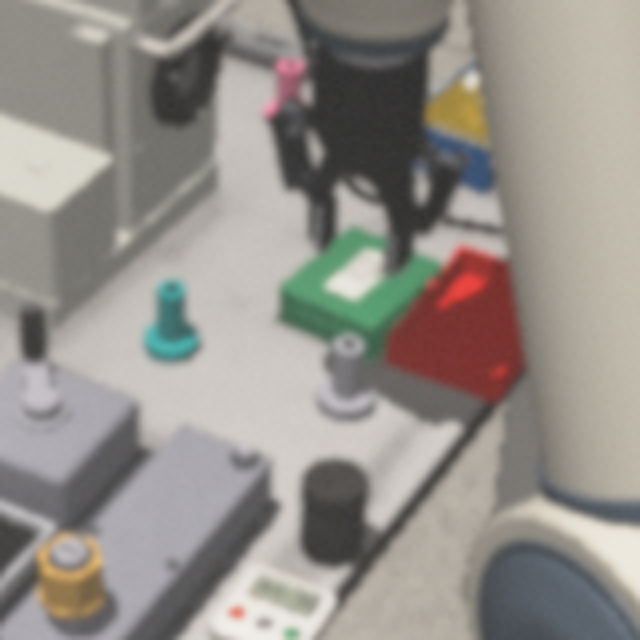

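```bash
python3 -m inch '[0,0.2,4,0,0,0,-0.1, 0,0.2,8,0,0,0,-0.1, 0,0.2,10.6,0,0,0,-0.1, 0,0.2,10.6,0,0,0,-0.1, 0,0.2,10.6,0,0,0,1, 0,0.2,10.6,0,0,0,1, 0,0.2,10.6,0,0,0,1, 0,0.2,10.6,0,0,0,1]' 40; python3 -m inch '[0,0,-5,0,0,0,1, 0,0,-9,0,0,0,1, 0,0,-9,0,0,0,1, 0,0,-9,0,0,0,1]'
python3 - <<'E'
from h import *
to([.391,-.265,.10]);to([.391,-.265,.03])
E
```

```text
clock: 7.82
tcp_pos: [0.4337, -0.1447, 0.0277]
orientation: [3.139, 0.001, 1.571]
contact_force: [1.1, 3.8, 9.1]
width: 0.0205
clock: 8.32
tcp_pos: [0.4327, -0.1444, 0.1166]
orientation: [3.141, 0.0, 1.571]
contact_force: [0.1, 0.8, -1.8]
width: 0.0207
shift [-12.06  -4.18   1.66] turn [0.001 0.    0.   ]
shift [-12.06  -4.18   8.66] turn [0.001 0.    0.   ]
```

```bash
python3 -m inch '[-4,-1.4,0,0,0,0,1, -8,-2.8,0,0,0,0,1, -12,-4.2,0,0,0,0,1, -12,-4.2,0,0,0,0,1, -12,-4.2,3,0,0,0,1, -12,-4.2,6,0,0,0,1, -12,-4.2,7.5,0,0,0,1, -12,-4.2,8.4,0,0,0,1, -12,-4.2,8.6,0,0,0,1, -12,-4.2,8.6,0,0,0,1]'
```

```text
clock: 9.57
tcp_pos: [0.3905, -0.2636, 0.0303]
orientation: [-3.141, -0.001, 1.571]
contact_force: [-1.8, 1.3, 3.3]
width: 0.0206
```

```bash
python3 -m inch '[0,0,0,0,0,0,0.3, 0,0,0,0,0,0,-0.1, 0,0,0,0,0,0,-0.1, 0,0,-5,0,0,0,-0.1, 0,0,-11,0,0,0,-0.1, 4,0,-15,0,0,0,-0.1, 10,0,-15,0,0,0,-0.1, 16,1,-15,0,0,0,-0.1, 22,2,-15,0,0,0,-0.1, 22,2,-15,0,0,0,-0.1, 22,2,-15,0,0,0,-0.1]'
python3 - <<'E'
from h import *
s,_=cams.get_image("scene"); crop(s,220,160,420,320,4,"pics/s5c.png")
im,D=cams.get_image("top"); crop(im,190,170,510,330,2.5,"pics/t5c.png")
E
```

```text
clock: 10.95
tcp_pos: [0.4109, -0.0445, 0.1803]
orientation: [3.141, 0.0, 1.572]
contact_force: [0.1, -0.2, -0.3]
width: 0.047
```

View pics/s5c.png

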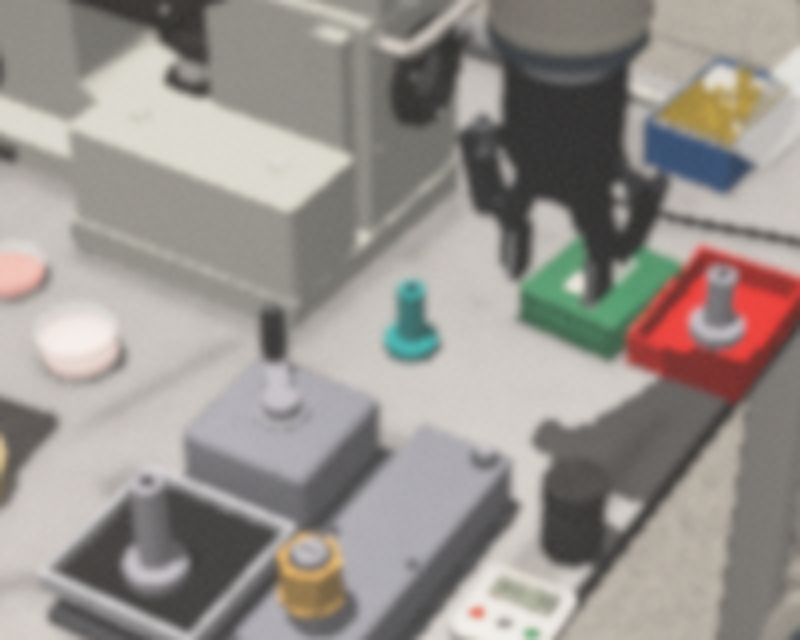

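View pics/t5c.png

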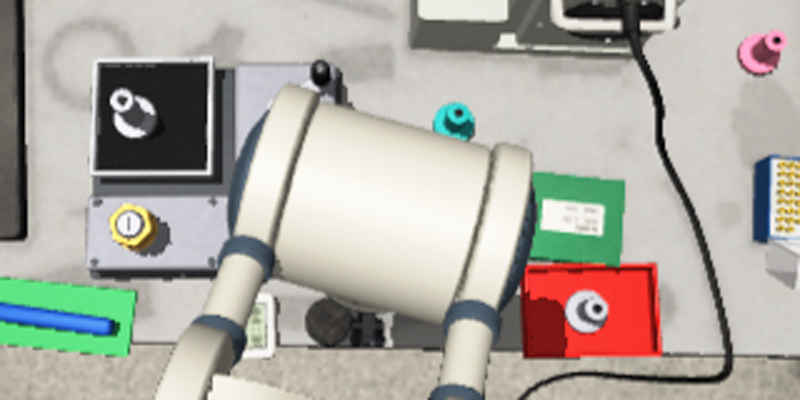

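Tall on platform, short standing in the tray (crop 590,310), nothing else grey on the bench. Now the crank.

Run:
```python
from h import *
to([.5945,-.0035,.18]);to([.5945,-.0035,.082])
```

```text
shift [ 4.23 18.37  0.02] turn [-0.     0.    -0.001]
shift [ 4.23 18.37  9.82] turn [-0.     0.    -0.001]
```

```bash
python3 -m inch '[1,5,0,0,0,0,-0.1, 2,10,0,0,0,0,-0.1, 3,15,0,0,0,0,-0.1, 4.2,18.4,0,0,0,0,-0.1, 4.2,18.4,2,0,0,0,-0.1, 4.2,18.4,4.2,0,0,0,-0.1, 4.2,18.4,4.2,0,0,0,-0.1, 4.2,18.4,4.2,0,0,0,-0.1]'
python3 - <<'E'
from h import *
s,_=cams.get_image("scene"); crop(s,220,180,380,300,5,"pics/s6c.png")
to([.5945,-.0035,.082])
E
```

```text
clock: 12.05
tcp_pos: [0.5951, -0.0035, 0.1389]
orientation: [3.141, 0.0, 1.569]
contact_force: [0.7, -0.7, 0.9]
width: 0.0466
shift [-0.02 -0.09  5.72] turn [ 0.001  0.    -0.001]
```

View pics/s6c.png

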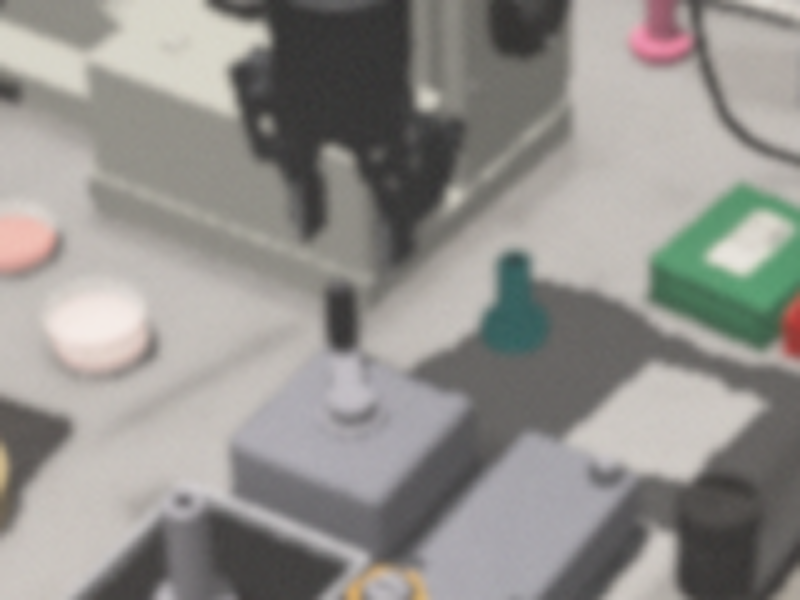

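```bash
python3 -m inch '[0,-0.1,3,0,0,0,-0.1, 0,-0.1,5.7,0,0,0,-0.1, 0,-0.1,5.7,0,0,0,-0.1, 0,-0.1,5.7,0,0,0,1, 0,-0.1,5.7,0,0,0,1, 0,-0.1,5.7,0,0,0,1, 0,-0.1,5.7,0,0,0,1]' 30
python3 - <<'E'
from h import *
o=get_obs(); p=o["tcp_pos"]
S=np.array([.5206,.104]); y=.0204
ax=S+np.array([.05*np.cos(y)+.07*np.sin(y),.05*np.sin(y)-.07*np.cos(y)]); d=p[:2]-ax
print(o["clock"],ax,p,np.hypot(*d),"crank",-(np.arctan2(d[1],d[0])-y),o["width"],o["contact_force"])
a0=np.arctan2(d[1],d[0])
for k in range(1,20):
    a=a0-np.radians(20)*k; w=np.array([np.cos(a),np.sin(a)])*.045+ax-p[:2]
    print(k,"%.1f,%.1f"%(w[1]*100,w[0]*100),end="; ")  # yaw 90: tool x=+y, tool y=+x
E
```

```text
clock: 12.98
tcp_pos: [0.5953, -0.0028, 0.083]
orientation: [3.138, 0.001, 1.571]
contact_force: [2.7, -2.6, 7.7]
width: 0.0184
12.975 [0.5720175  0.03503449] [ 0.59534041 -0.00277412  0.08303059] 0.04442352395442788 crank 1.0384662448549589 0.01838445514060019 [ 2.65225209 -2.5521596   7.70547919]
1 -0.6,-1.4; 2 -0.7,-3.0; 3 -0.2,-4.5; 4 0.8,-5.7; 5 2.1,-6.5; 6 3.6,-6.8; 7 5.2,-6.6; 8 6.6,-5.9; 9 7.6,-4.7; 10 8.2,-3.2; 11 8.2,-1.7; 12 7.7,-0.2; 13 6.8,1.0; 14 5.4,1.8; 15 3.9,2.2; 16 2.4,1.9; 17 1.0,1.2; 18 -0.0,0.0; 19 -0.6,-1.4;
```

```bash
python3 -m inch '[-0.6,-1.4,0,0,0,0,1, -0.7,-3.0,0,0,0,0,1, -0.2,-4.5,0,0,0,0,1, 0.8,-5.7,0,0,0,0,1, 2.1,-6.5,0,0,0,0,1, 3.6,-6.8,0,0,0,0,1]'
python3 - <<'E'
from h import *
o=get_obs(); p=o["tcp_pos"]; ax=np.array([.572,.035]);d=p[:2]-ax
print(p,np.hypot(*d),"crank",-(np.arctan2(d[1],d[0])-.0204)%6.283,o["width"],o["contact_force"])
im,D=cams.get_image("scene"); P=pts("scene",D); crop(im,200,200,360,320,5,"pics/s7c.png")
E
```

```text
clock: 13.72
tcp_pos: [0.5291, 0.0338, 0.0831]
orientation: [3.134, 0.0, 1.571]
contact_force: [18.2, -0.3, -1.7]
width: 0.018
[0.52910854 0.03379872 0.08307893] 0.042908278884347194 crank 3.133992432498887 0.01804690336060929 [18.21358824 -0.27055984 -1.69265572]
```

View pics/s7c.png

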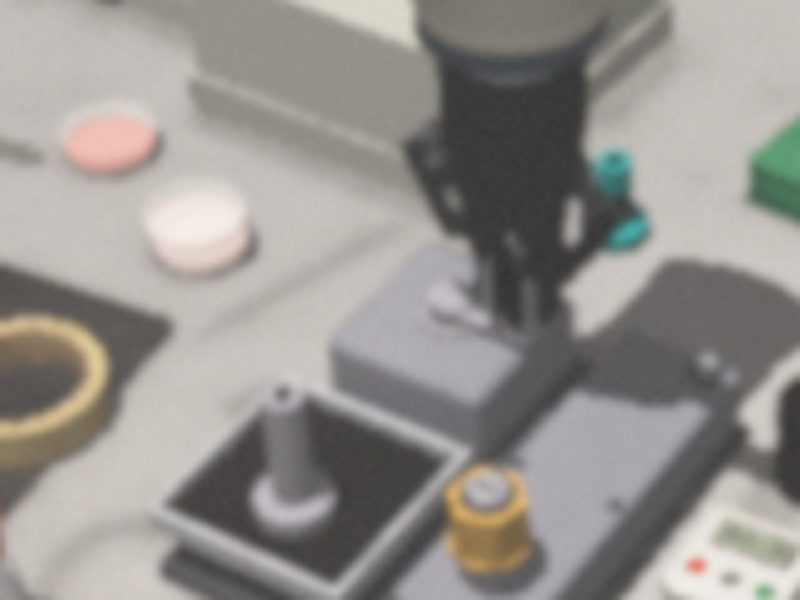

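Run:
```python
import numpy as np
ax=np.array([.5738,.035]);b=np.array([.5268,.033])
for k in range(1,21):
    a=np.pi-np.radians(20)*k; w=np.array([np.cos(a),np.sin(a)])*.045+ax-b
    print(k,"%.1f,%.1f"%(w[1]*100,w[0]*100),end="; ")
```

```text
1 1.7,0.5; 2 3.1,1.3; 3 4.1,2.4; 4 4.6,3.9; 5 4.6,5.5; 6 4.1,6.9; 7 3.1,8.1; 8 1.7,8.9; 9 0.2,9.2; 10 -1.3,8.9; 11 -2.7,8.1; 12 -3.7,6.9; 13 -4.2,5.5; 14 -4.2,3.9; 15 -3.7,2.4; 16 -2.7,1.3; 17 -1.3,0.5; 18 0.2,0.2; 19 1.7,0.5; 20 3.1,1.3;
```

```bash
python3 -m inch '[1.7,0.5,0,0,0,0,1, 3.1,1.3,0,0,0,0,1, 4.1,2.4,0,0,0,0,1, 4.6,3.9,0,0,0,0,1, 4.6,5.5,0,0,0,0,1, 4.1,6.9,0,0,0,0,1, 3.1,8.1,0,0,0,0,1, 1.7,8.9,0,0,0,0,1, 0.2,9.2,0,0,0,0,1, -1.3,8.9,0,0,0,0,1, -2.7,8.1,0,0,0,0,1, -3.7,6.9,0,0,0,0,1, -4.2,5.5,0,0,0,0,1, -4.2,3.9,0,0,0,0,1, -3.7,2.4,0,0,0,0,1, -2.7,1.3,0,0,0,0,1, -1.3,0.5,0,0,0,0,1, 0.2,0.2,0,0,0,0,1]'
```

```text
clock: 16.02
tcp_pos: [0.5293, 0.0356, 0.083]
orientation: [3.137, 0.0, 1.571]
contact_force: [9.9, -3.1, 5.6]
width: 0.0181
```

```bash
python3 -m inch '[1.5,0.4,0,0,0,0,1, 2.9,1.2,0,0,0,0,1, 3.9,2.3,0,0,0,0,1, 4.4,3.8,0,0,0,0,1, 4.4,5.4,0,0,0,0,1, 3.9,6.8,0,0,0,0,1, 2.9,8.0,0,0,0,0,1, 1.5,8.8,0,0,0,0,1, 0,9.1,0,0,0,0,1, -1.5,8.8,0,0,0,0,1, -2.9,8.0,0,0,0,0,1, -3.9,6.8,0,0,0,0,1, -4.4,5.4,0,0,0,0,1, -4.4,3.8,0,0,0,0,1, -3.9,2.3,0,0,0,0,1, -2.9,1.2,0,0,0,0,1, -1.5,0.4,0,0,0,0,1, 0,0.1,0,0,0,0,1]'
python3 - <<'E'
from h import *
im,D=cams.get_image("scene"); P=pts("scene",D); crop(im,200,200,360,320,5,"pics/s8c.png")
E
```

```text
clock: 18.27
tcp_pos: [0.5293, 0.0356, 0.0829]
orientation: [3.139, 0.001, 1.571]
contact_force: [5.0, -2.2, 10.2]
width: 0.018
```

View pics/s8c.png

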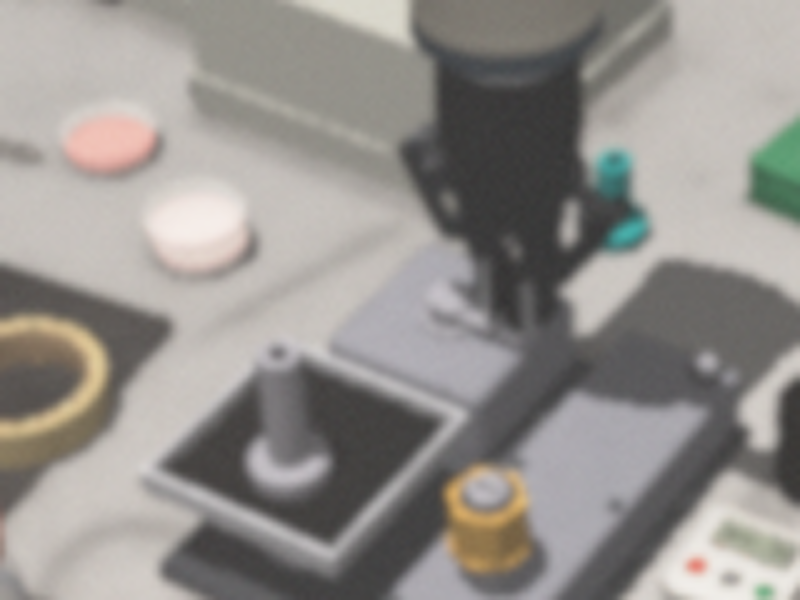

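```bash
python3 -m inch '[1.5,0.4,0,0,0,0,1, 2.9,1.2,0,0,0,0,1, 3.9,2.3,0,0,0,0,1, 4.4,3.8,0,0,0,0,1, 4.4,5.4,0,0,0,0,1, 3.9,6.8,0,0,0,0,1, 2.9,8.0,0,0,0,0,1, 1.5,8.8,0,0,0,0,1, 0,9.1,0,0,0,0,1, -0.8,9.0,0,0,0,0,1, -1.1,9.0,0,0,0,0,1, -1.1,9,0,0,0,0,1]'
python3 - <<'E'
from h import *
o=get_obs(); p=o["tcp_pos"]; d=p[:2]-[.5738,.035]; print("crank",(-(np.arctan2(d[1],d[0])-.0204))+6*np.pi)
im,D=cams.get_image("scene"); P=pts("scene",D); 
for u,v in [(245,292),(270,290),(262,296)]: print(P[v,u])
crop(im,200,200,360,320,5,"pics/s9c.png")
E
```

```text
clock: 19.82
tcp_pos: [0.6186, 0.0257, 0.0828]
orientation: [3.141, -0.002, 1.57]
contact_force: [-5.4, 11.2, 12.8]
width: 0.0185
crank 19.07379111837158
[0.59741083 0.19725121 0.0756664 ]
[0.54651559 0.16018543 0.07853494]
[0.55015461 0.18835558 0.07898206]
```

View pics/s9c.png

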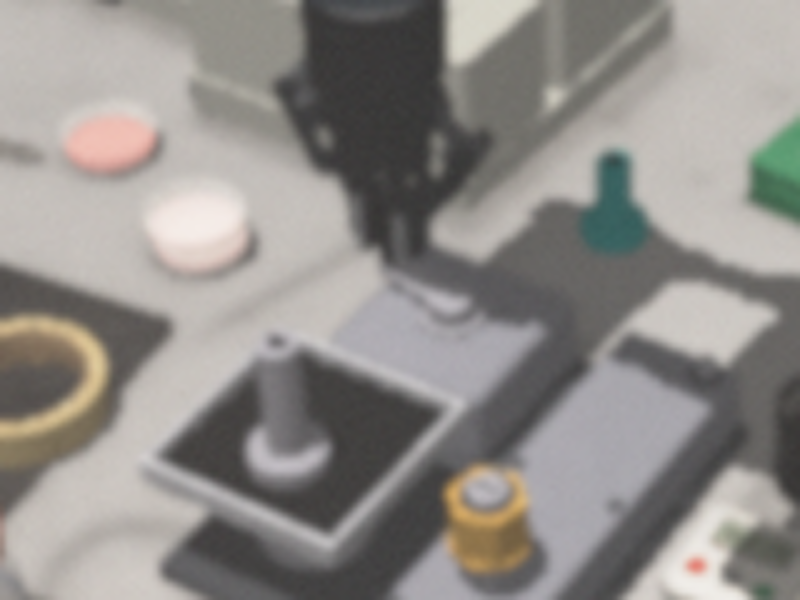

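```bash
python3 -m inch '[0,0,0,0,0,0,0.3, 0,0,0,0,0,0,-0.1, 0,0,0,0,0,0,-0.1, 0,0,-4,0,0,0,-0.1, 0,0,-9,0,0,0,-0.1, 0,0,-10,0,0,0,-0.1, 0,0,-10,0,0,0,-0.1]'
python3 - <<'E'
from h import *
o=get_obs(); print(o["tcp_pos"],o["contact_force"])
to([.42,.20,.185],1.451);to([.375,.296,.12],1.451)
im,D=cams.get_image("scene"); crop(im,200,200,360,320,5,"pics/s10c.png")
E
```

```text
clock: 20.75
tcp_pos: [0.619, 0.0245, 0.1816]
orientation: [3.141, 0.0, 1.571]
contact_force: [0.1, -0.1, -0.8]
width: 0.047
[0.61898874 0.02446848 0.18161817] [ 0.07396917 -0.1496873  -0.79690033]
shift [ 17.55 -19.9   -0.36] turn [0.001 0.    0.12 ]
shift [ 27.15 -24.41   6.13] turn [0.001 0.    0.12 ]
```

View pics/s10c.png

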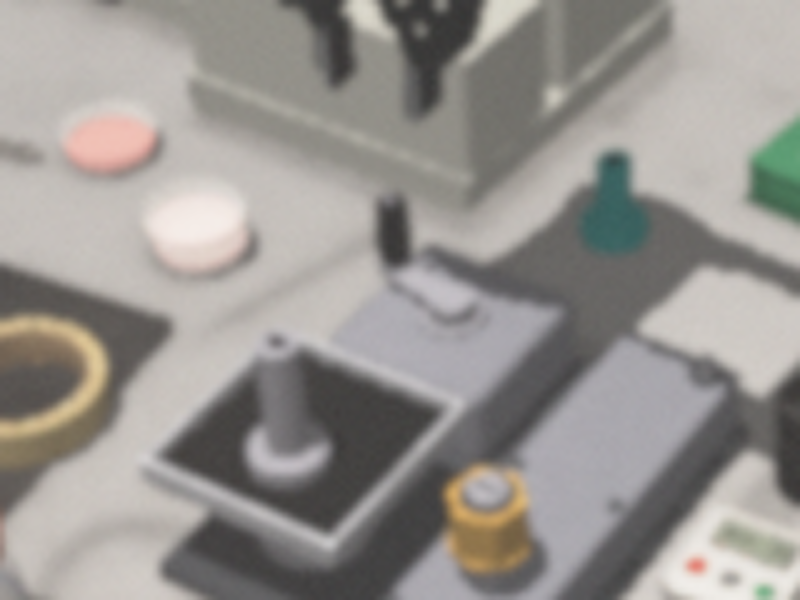

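```bash
python3 -m inch '[1,-5.5,-1,0,0,0,-0.1, 3,-11,-1,0,0,0,-0.1, 6,-16,-1,0,0,0,-0.1, 11,-19,-1,0,0,0.06,-0.1, 16,-21,-1,0,0,0.12,-0.1, 22,-23,-1,0,0,0.12,-0.1, 27.2,-24.4,0,0,0,0.12,-0.1, 27.2,-24.4,5,0,0,0.12,-0.1, 27.2,-24.4,7,0,0,0.12,-0.1, 27.2,-24.4,7,0,0,0.12,-0.1, 27.2,-24.4,7,0,0,0.12,-0.1]'
python3 - <<'E'
from h import *
im,D=cams.get_image("scene"); crop(im,220,270,380,430,4,"pics/s11c.png")
im2,D2=cams.get_image("top"); crop(im2,120,170,360,330,3,"pics/t11c.png")
to([.375,.296,.0165],1.451)
E
```

```text
clock: 22.18
tcp_pos: [0.3749, 0.2964, 0.1115]
orientation: [-3.141, 0.0, 1.451]
contact_force: [0.4, 0.3, 1.1]
width: 0.047
shift [-0.07 -0.03  9.55] turn [ 0.001 -0.001 -0.001]
```

View pics/s11c.png

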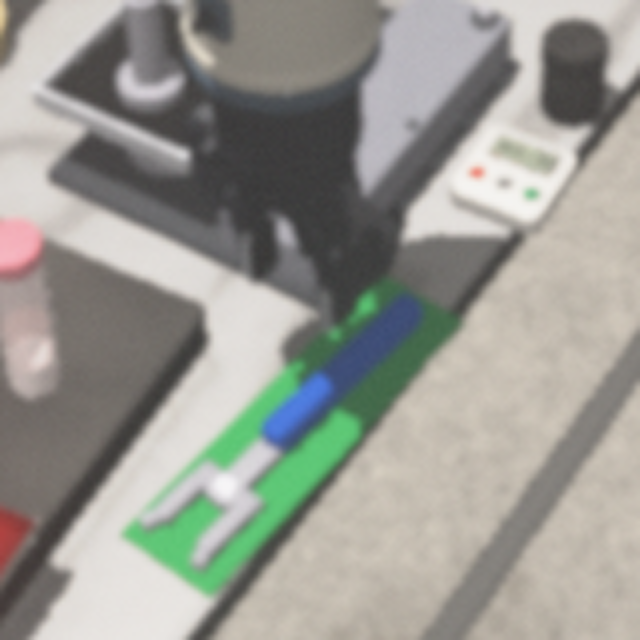

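View pics/t11c.png

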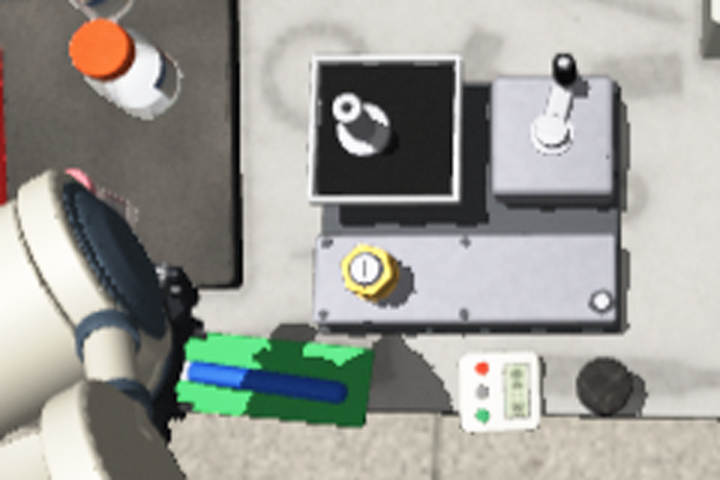

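```bash
python3 -m inch '[-0.1,0,4,0,0,0,-0.1, -0.1,0,8,0,0,0,-0.1, -0.1,0,9.5,0,0,0,-0.1, -0.1,0,9.5,0,0,0,-0.1, -0.1,0,9.5,0,0,0,1, -0.1,0,9.5,0,0,0,1, -0.1,0,9.5,0,0,0,1, -0.1,0,9.5,0,0,0,1]' 60
python3 -m inch '[0,0,-4,0,0,0,1, 0,0,-8,0,0,0,1, 0,0,-12,0,0,0,1, 0,0,-12,0,0,0,1, 0,0,-12,0,0,0,1]'
python3 - <<'E'
from h import *
im,D=cams.get_image("scene"); crop(im,160,200,360,400,3.5,"pics/s12c.png")
im2,D2=cams.get_image("top"); np.savez("t12.npz",im=im2,D=D2,s=im,Ds=D)
E
```

```text
clock: 23.28
tcp_pos: [0.3753, 0.2959, 0.0176]
orientation: [3.14, -0.001, 1.451]
contact_force: [-1.3, -0.3, 11.1]
width: 0.0166
clock: 23.9
tcp_pos: [0.3745, 0.2954, 0.1363]
orientation: [3.141, -0.0, 1.451]
contact_force: [0.7, -0.4, -1.8]
width: 0.016
```

View pics/s12c.png

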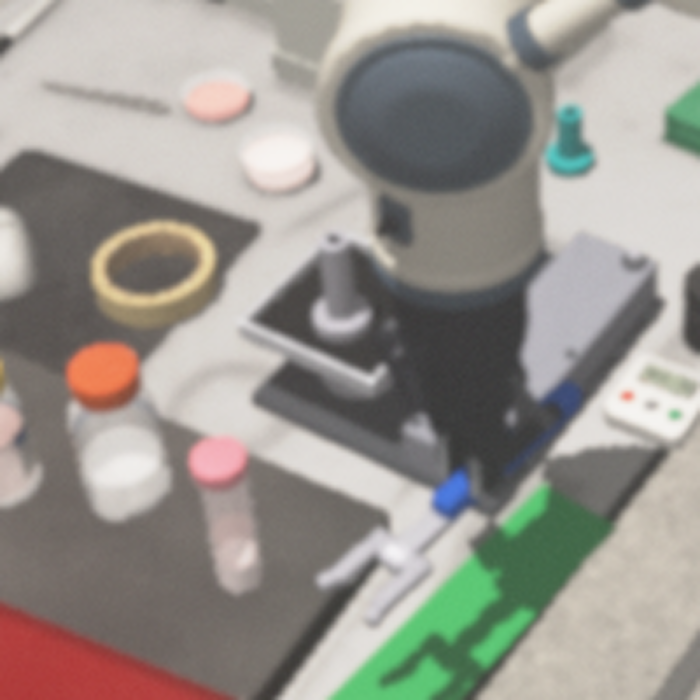

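Run:
```python
from h import *
z=np.load("t0.npz")
for n,i,d in(("top","im","D"),("scene","s","Ds")):
    P=pts(n,z[d]); hsv=cv2.cvtColor(z[i],cv2.COLOR_BGR2HSV); H,S,V=[hsv[...,k] for k in range(3)]
    br=(S>90)&(H>15)&(H<35)&near(P,.4535,.172,.045)
    v,u=np.nonzero(br); print(n,len(u),u.min(),u.max(),v.min(),v.max())
    W=(S<70)&near(P,.4535,.172,.02)&(P[...,2]>.09)
    cen(n,P,W,.108,"screw top @.108"); cen(n,P,W,.103,"@.103")
    for p in([.4535,.172,.108],[.455,.172,.103]): print(proj(n,p))
```

```text
top 154 234 252 252 270
screw top @.108 99 241.7 259.2 [0.4534 0.1707 0.108 ] medz 0.1071
@.103 99 241.7 259.2 [0.4541 0.1716 0.103 ] medz 0.1071
(np.float64(241.08165015552746), np.float64(259.14919447116415))
(np.float64(241.50565660853061), np.float64(258.79023556196836))
scene 183 290 305 297 313
screw top @.108 72 297.6 298.1 [0.4536 0.1709 0.108 ] medz 0.1082
@.103 72 297.6 298.1 [0.4566 0.1668 0.103 ] medz 0.1082
(np.float64(297.40753264900553), np.float64(298.40181260370605))
(np.float64(296.96571329750253), np.float64(299.6548960419284))
```

Run:
```python
from h import *
to([.4576,.028,.165],1.591);to([.4576,.028,.10],1.591)
```

```text
shift [-25.53  11.48  -2.94] turn [-0.001  0.001 -0.14 ]
shift [-25.52  11.48   3.56] turn [-0.001  0.001 -0.14 ]
```

```bash
python3 -m inch '[-2,1,-2.5,0,0,0,1, -6,3,-3,0,0,-0.04,1, -10,5,-3,0,0,-0.07,1, -14,7,-3,0,0,-0.1,1, -18,9,-3,0,0,-0.14,1, -22,10.5,-3,0,0,-0.14,1, -25.5,11.5,-3,0,0,-0.14,1, -25.5,11.5,-3,0,0,-0.14,1, -25.5,11.5,1,0,0,-0.14,1, -25.5,11.5,3.5,0,0,-0.14,1, -25.5,11.5,3.5,0,0,-0.14,1, -25.5,11.5,3.5,0,0,-0.14,1]'
python3 - <<'E'
from h import *
im,D=cams.get_image("scene"); crop(im,220,200,400,350,4,"pics/s13c.png")
im2,D2=cams.get_image("top"); crop(im2,200,180,400,320,4,"pics/t13c.png"); np.savez("t13.npz",im=im2,D=D2,s=im,Ds=D)
to([.4576,.028,.0646],1.591)
E
```

```text
clock: 25.5
tcp_pos: [0.4585, 0.029, 0.1017]
orientation: [-3.142, -0.0, 1.591]
contact_force: [-0.4, -0.1, -1.8]
width: 0.0157
shift [-0.08 -0.13  3.75] turn [0.001 0.    0.   ]
```

View pics/s13c.png

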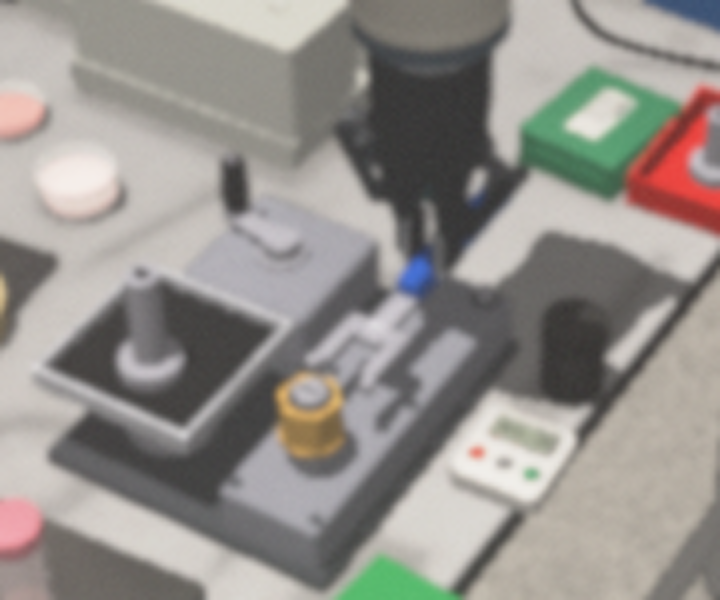

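View pics/t13c.png

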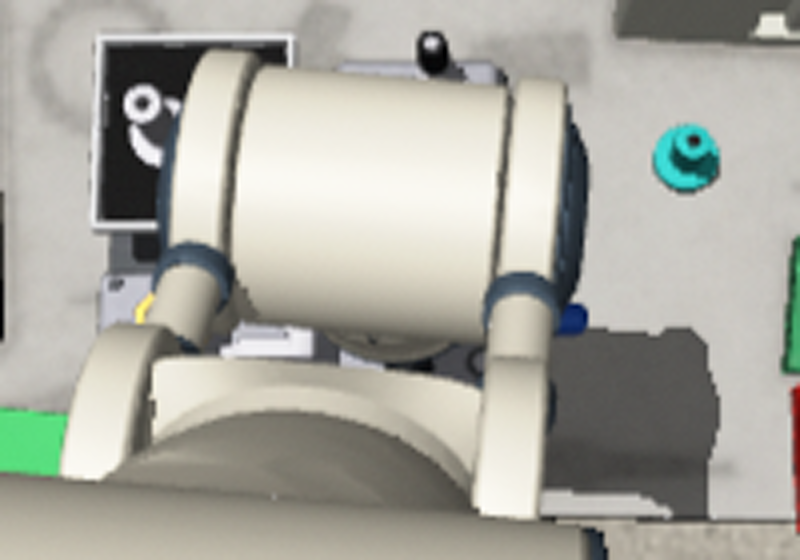

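Run:
```python
from h import *
z=np.load("t13.npz"); s=z["s"]; b=cv2.resize(s[240:330,280:380],None,fx=8,fy=8,interpolation=cv2.INTER_CUBIC)
t=np.array([.4576-.0004,.0285]); a=1.591; ex=np.array([np.cos(a),np.sin(a)]); ey=np.array([-ex[1],ex[0]])
zt=.101-.0136+.009
for lx,ly in[(.022,.01075),(.022,-.01075),(.022,.0225),(.022,-.0225),(-.015,.01075),(-.015,-.01075),(-.02,.0225),(-.02,-.0225)]:
    p=t+ex*(.088+lx)+ey*ly; u,v=proj("scene",[*p,zt]); cv2.circle(b,(int((u-280+.5)*8),int((v-240+.5)*8)),4,(0,0,255),-1)
cv2.imwrite("pics/s13d.png",b)
P=pts("scene",z["Ds"]); hm=(abs(P[...,2]-zt)<.007)&(P[...,0]>.42)&(P[...,0]<.49)&(P[...,1]>.07)&(P[...,1]<.145)
W=P[hm]; r=cv2.minAreaRect((W[:,:2]*1000).astype(np.float32)); print(hm.sum(),r,W[:,2].mean())
```

```text
254 ((457.9527893066406, 106.30738830566406), (50.917606353759766, 71.72537231445312), 1.389258861541748) 0.09673008522502895
```

View pics/s13d.png

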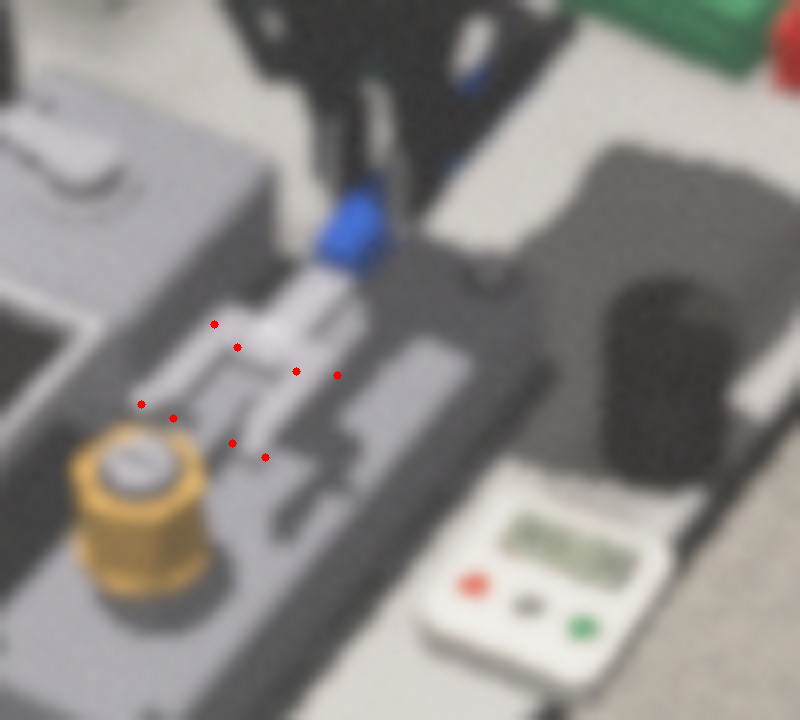

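```bash
python3 -m inch '[-0.1,-0.1,2,0,0,0,1, -0.1,-0.1,3.3,0,0,0,1, -0.1,-0.1,3.6,0,0,0,1, -0.1,-0.1,3.6,0,0,0,1, -0.1,-0.1,3.6,0,0,0,1]'
python3 - <<'E'
from h import *
im,D=cams.get_image("scene"); crop(im,260,230,360,320,8,"pics/s14c.png")
to([.4565,.083,.0650],1.591)
E
```

```text
clock: 26.22
tcp_pos: [0.4577, 0.0276, 0.0657]
orientation: [3.141, 0.0, 1.591]
contact_force: [0.6, 0.1, -1.3]
width: 0.0159
shift [ 5.54 -0.    0.07] turn [ 0.001  0.    -0.   ]
```

View pics/s14c.png

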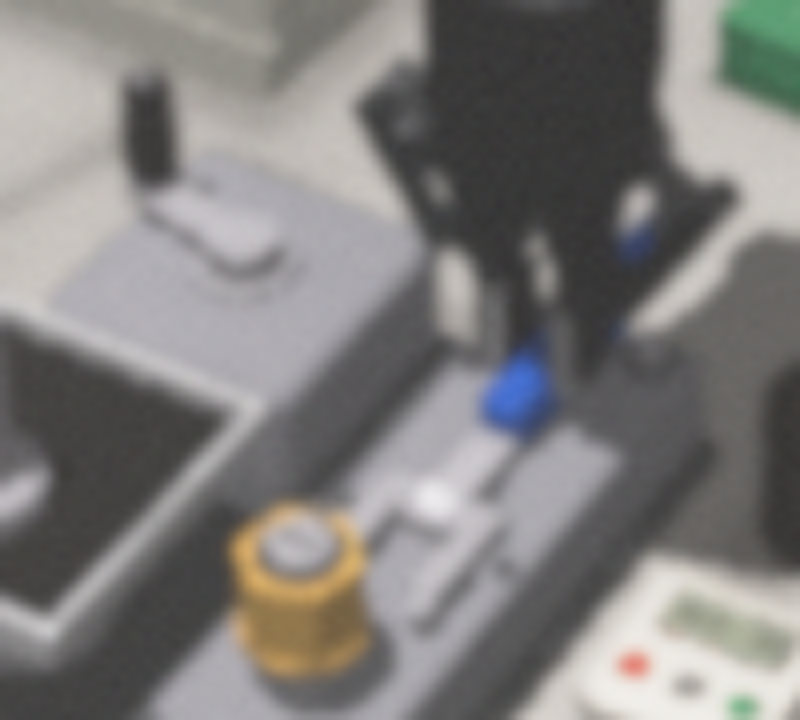

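Spanner is just above the ledge, jaw (crop 400,560) lined up with the nut. Slide on slowly.

```bash
python3 -m inch '[1,0,0,0,0,0,1, 2,0,0,0,0,0,1, 2.8,0,0,0,0,0,1, 3.5,0,0,0,0,0,1, 3.5,0,0,0,0,0,1]'; python3 -m inch '[0.6,0,0,0,0,0,1, 1.2,0,0,0,0,0,1, 1.7,0,0,0,0,0,1, 2.0,0,0,0,0,0,1, 2.0,0,0,0,0,0,1]'
```

```text
clock: 26.9
tcp_pos: [0.4566, 0.0631, 0.0653]
orientation: [3.142, -0.0, 1.592]
contact_force: [-0.8, -0.5, -1.0]
width: 0.016
clock: 27.52
tcp_pos: [0.4563, 0.0819, 0.0654]
orientation: [3.142, 0.001, 1.592]
contact_force: [-0.5, -14.1, 1.0]
width: 0.0159
```

```bash
python3 -m inch '[-0.25,0,0,0,0,0,1, -0.25,0,0.1,0,0,0,1, -0.25,0,0.15,0,0,0,1, -0.25,0,0.15,0,0,0,1]'
python3 - <<'E'
from h import *
im,D=cams.get_image("scene"); crop(im,260,230,360,320,8,"pics/s15c.png")
E
```

```text
clock: 28.02
tcp_pos: [0.4563, 0.0802, 0.0637]
orientation: [-3.142, -0.0, 1.591]
contact_force: [0.4, 0.3, -1.5]
width: 0.0161
```

View pics/s15c.png

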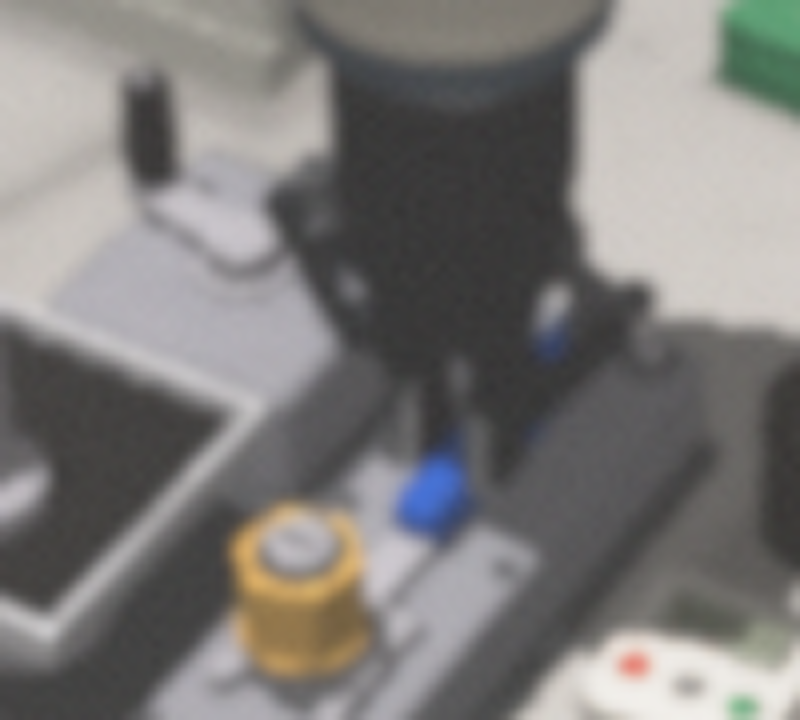

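```bash
python3 -m inch '[0,0,0,0,0,0,0.5, 0,0,0,0,0,0,0.1, 0,0,0,0,0,0,-0.1, 0,0,0,0,0,0,-0.1, 0,0,-5,0,0,0,-0.1, 0,0,-11,0,0,0,-0.1, -4,0,-14,0,0,0,-0.1, -4,0,-14,0,0,0,-0.1]'
python3 - <<'E'
from h import *
im,D=cams.get_image("scene"); crop(im,240,220,380,340,5.7,"pics/s16c.png")
im2,D2=cams.get_image("top"); crop(im2,200,180,360,300,5,"pics/t16c.png"); np.savez("t16.npz",im=im2,D=D2,s=im,Ds=D)
E
```

```text
clock: 29.08
tcp_pos: [0.4584, 0.0385, 0.206]
orientation: [3.137, 0.001, 1.589]
contact_force: [-0.6, 0.2, -1.1]
width: 0.0469
```

View pics/s16c.png

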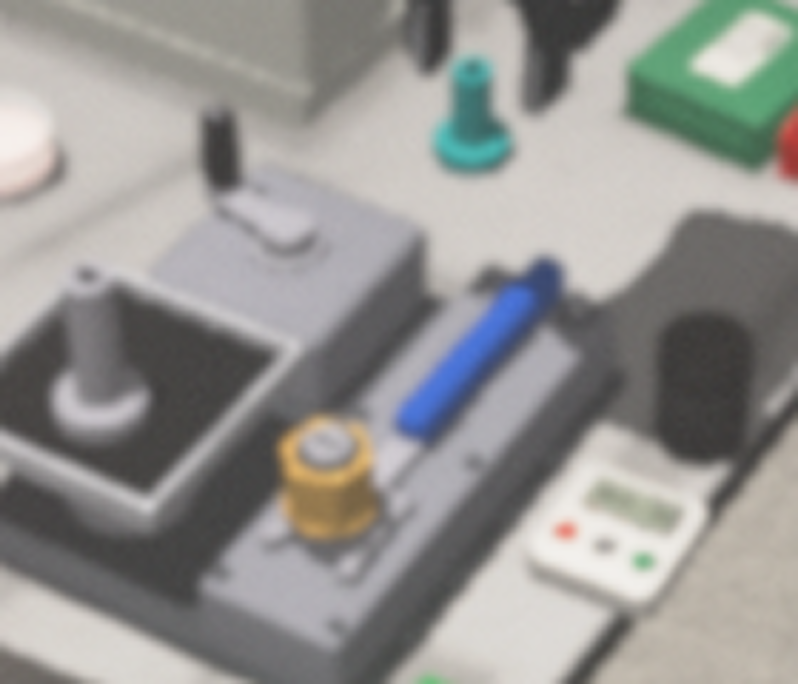

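View pics/t16c.png

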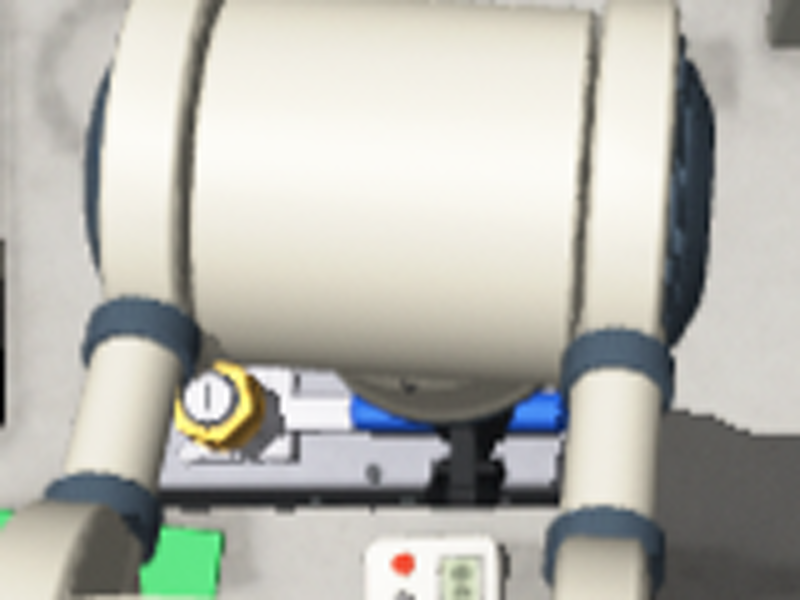

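Run:
```python
from h import *
z=np.load("t16.npz"); s=z["s"]; P=pts("scene",z["Ds"]); hsv=cv2.cvtColor(s,cv2.COLOR_BGR2HSV); H,S,V=[hsv[...,k] for k in range(3)]
b=(S>100)&(H>95)&(H<125)&(P[...,0]>.4)&(P[...,0]<.52)&(P[...,1]>-.1)&(P[...,1]<.16)&(P[...,2]>.066)
W=P[b]; r=cv2.minAreaRect((W[:,:2]*1000).astype(np.float32)); print(b.sum(),r, W[:,2].mean())
print(np.percentile(W[:,1],[1,99]), [np.median(W[abs(W[:,1]-y)<.01][:,0]).round(4) for y in(-.03,0,.03,.06,.09)])
# nut hexagon orientation from initial top image
t=np.load("t0.npz"); im=t["im"]; crop(im,226,242,260,278,20,"pics/nut.png")
```

```text
226 ((456.32843017578125, 51.167179107666016), (18.802528381347656, 119.85954284667969), 1.5709682703018188) 0.07156686662317804
[-0.00707222  0.1095905 ] [np.float64(nan), np.float64(0.4553), np.float64(0.4551), np.float64(0.4534), np.float64(0.4522)]
  return _methods._mean(a, axis=axis, dtype=dtype,
  ret = ret.dtype.type(ret / rcount)
```

View pics/nut.png

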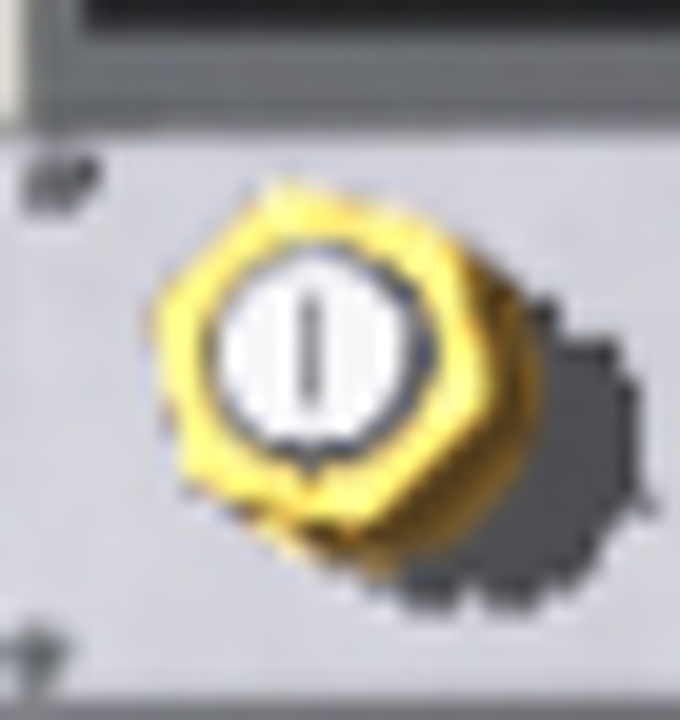

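Run:
```python
from h import *
to([.4547,.171,.185],2.382)
```

```text
shift [13.1   0.03  1.87] turn [ 0.    -0.    -0.792]
```

```bash
python3 -m inch '[3,0,0,0,0,-0.16,-0.4, 6,0,0.5,0,0,-0.32,-0.4, 10,0,1.5,0,0,-0.48,-0.4, 13.1,0,1.9,0,0,-0.64,-0.4, 13.1,0,1.9,0,0,-0.79,-0.4, 13.1,0,4,0,0,-0.79,-0.4, 13.1,0,7,0,0,-0.79,-0.4, 13.1,0,7,0,0,-0.79,-0.4, 13.1,0,7,0,0,-0.79,-0.4]'
python3 - <<'E'
from h import *
im,D=cams.get_image("scene"); crop(im,240,220,380,340,5.7,"pics/s17c.png")
to([.4547,.171,.077],2.382)
E
```

```text
clock: 30.3
tcp_pos: [0.4543, 0.1714, 0.1339]
orientation: [-3.141, -0.0, 2.381]
contact_force: [-0.4, -0.2, -0.5]
width: 0.0598
shift [-0.03 -0.03  5.73] turn [ 0.     0.    -0.001]
```

View pics/s17c.png

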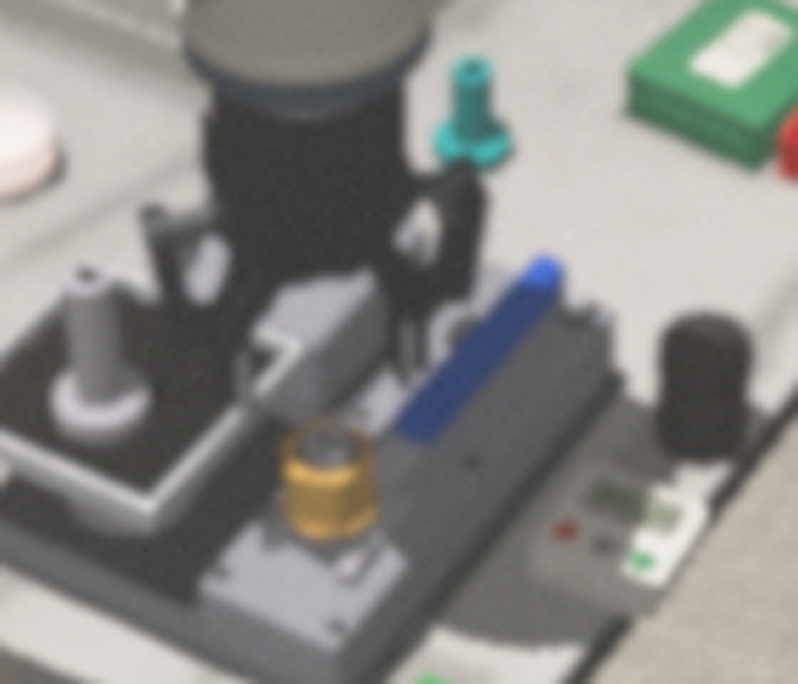

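```bash
python3 -m inch '[0,0,3,0,0,0,-0.4, 0,0,5,0,0,0,-0.4, 0,0,5.7,0,0,0,-0.4, 0,0,5.7,0,0,0,-0.4, 0,0,5.7,0,0,0,1, 0,0,5.7,0,0,0,1, 0,0,5.7,0,0,0,1, 0,0,5.7,0,0,0,1]' 60
```

```text
clock: 31.35
tcp_pos: [0.4547, 0.1709, 0.0778]
orientation: [3.141, 0.001, 2.381]
contact_force: [-2.9, -4.2, 12.5]
width: 0.035
```

```bash
python3 -m inch '[0,0,0,0,0,0.1,1, 0,0,0,0,0,0.22,1, 0,0,0,0,0,0.34,1, 0,0,0,0,0,0.46,1, 0,0,0,0,0,0.58,1, 0,0,0,0,0,0.6,1]'
python3 - <<'E'
from h import *
im,D=cams.get_image("scene"); crop(im,240,220,380,340,5.7,"pics/s18c.png"); print(get_obs()["wrist_torque"],get_obs()["q"])
E
```

```text
clock: 32.1
tcp_pos: [0.4551, 0.171, 0.0778]
orientation: [3.14, 0.0, 1.779]
contact_force: [-0.5, -2.9, 10.6]
width: 0.0352
[-0.51542003  0.08105722  0.11302833] [ 2.36761575e-01  5.28203402e-01  1.84842496e+00 -5.43222620e-04
  7.63263149e-01  2.90257473e-02]
```

View pics/s18c.png

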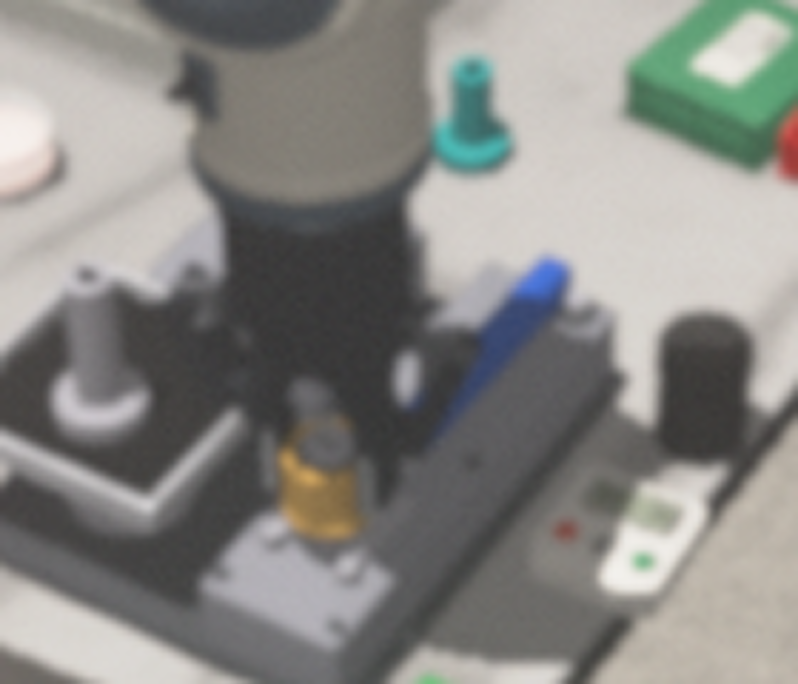

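```bash
python3 -m inch '[0,0,0,0,0,0.12,1, 0,0,0,0,0,0.24,1, 0,0,0,0,0,0.36,1, 0,0,0,0,0,0.48,1, 0,0,0,0,0,0.6,1, 0,0,0,0,0,0.72,1, 0,0,0,0,0,0.84,1, 0,0,0,0,0,0.95,1, 0,0,0,0,0,1.02,1, 0,0,0,0,0,1.05,1, 0,0,0,0,0,1.05,1]'
python3 -c "
from h import *
print(get_obs()['wrist_torque'],get_obs()['orientation'])"
python3 -m inch '[0,0,0,0,0,0.04,1, 0,0,0,0,0,0.08,1, 0,0,0,0,0,0.08,1]'
python3 -c "
from h import *
print(get_obs()['wrist_torque'],get_obs()['orientation'])"
```

```text
clock: 33.52
tcp_pos: [0.4558, 0.1706, 0.0779]
orientation: [3.139, -0.002, 0.731]
contact_force: [2.9, -9.2, 8.1]
width: 0.0348
[-1.75351112 -0.69715171  0.06980554] [ 3.13930610e+00 -1.91462241e-03  7.30798556e-01]
clock: 33.9
tcp_pos: [0.4558, 0.1706, 0.0779]
orientation: [3.139, -0.002, 0.651]
contact_force: [2.9, -8.8, 8.0]
width: 0.0352
[-1.92706655 -0.68888009  0.10554396] [ 3.13940012e+00 -2.07948248e-03  6.50690495e-01]
```

```bash
for i in 1 2; do python3 -m inch '[0,0,0,0,0,0.03,1, 0,0,0,0,0,0.06,1, 0,0,0,0,0,0.06,1]'
python3 -c "
from h import *
print(get_obs()['wrist_torque'],get_obs()['orientation'])"; done
```

```text
clock: 34.28
tcp_pos: [0.4558, 0.1705, 0.0779]
orientation: [3.139, -0.002, 0.591]
contact_force: [3.7, -10.0, 8.4]
width: 0.0353
[-2.0586122  -0.6360575   0.07494051] [ 3.13944604e+00 -2.18932777e-03  5.90877813e-01]
clock: 34.65
tcp_pos: [0.4558, 0.1705, 0.0779]
orientation: [3.14, -0.002, 0.531]
contact_force: [3.2, -11.3, 7.9]
width: 0.0348
[-2.10886788 -0.80616873  0.0935539 ] [ 3.13953171e+00 -2.25657725e-03  5.30878195e-01]
```

Run:
```python
from h import *
im,D=cams.get_image("scene"); crop(im,240,220,380,340,5.7,"pics/s19c.png"); 
im,D=cams.get_image("top"); crop(im,200,200,350,310,5.3,"pics/t19c.png")
```

```text
(no output)
```

View pics/s19c.png

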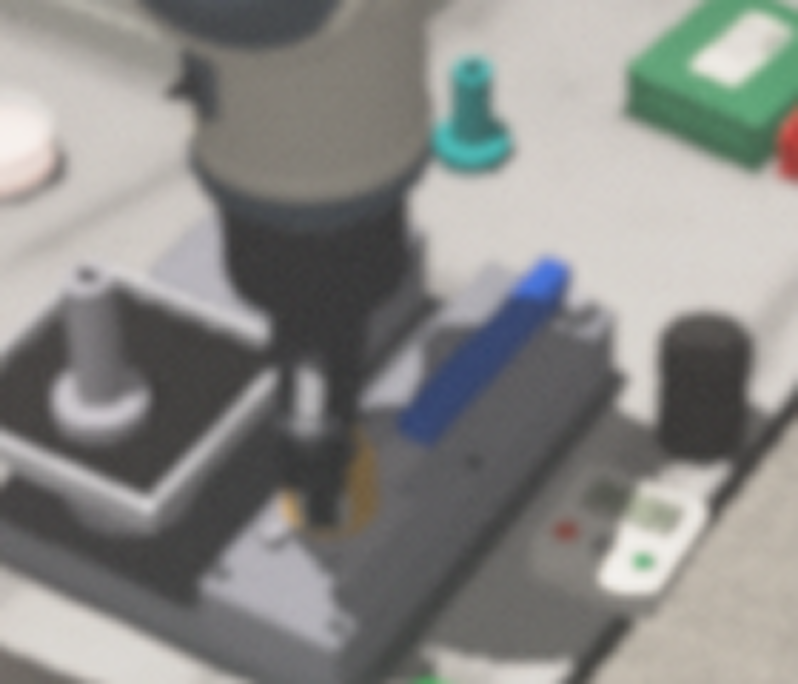

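View pics/t19c.png

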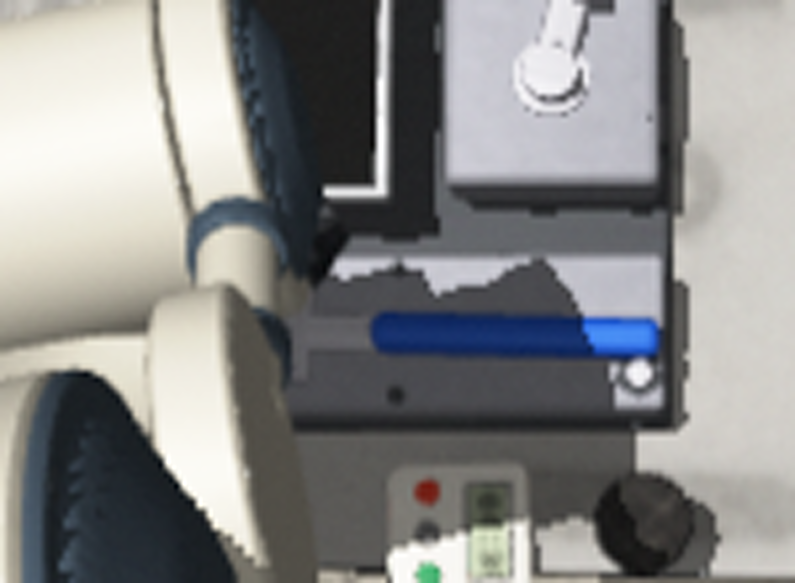

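```bash
for i in 1 2 3; do python3 -m inch '[0,0,0,0,0,0.02,1, 0,0,0,0,0,0.04,1, 0,0,0,0,0,0.04,1]'
python3 -c "
from h import *
print(get_obs()['wrist_torque'],get_obs()['orientation'][2], get_obs()['joint_torque'].round(2))"; done
```

```text
clock: 35.12
tcp_pos: [0.4559, 0.1705, 0.0779]
orientation: [3.14, -0.002, 0.491]
contact_force: [4.2, -11.7, 8.3]
width: 0.0349
[-2.23190815 -0.70182573  0.072436  ] 0.491097985620222 [  5.6  -69.4  -18.37   2.99   0.32   0.4 ]
clock: 35.5
tcp_pos: [0.4559, 0.1704, 0.0779]
orientation: [3.14, -0.002, 0.451]
contact_force: [3.8, -11.8, 8.5]
width: 0.0353
[-2.28383046 -0.74774183  0.1541627 ] 0.45101827351268264 [  5.79 -69.39 -18.38   3.09   0.31   0.4 ]
clock: 35.88
tcp_pos: [0.4558, 0.1704, 0.0779]
orientation: [3.14, -0.002, 0.411]
contact_force: [4.5, -12.5, 8.7]
width: 0.0348
[-2.41084989 -0.74154982  0.41397892] 0.41142267980069347 [  5.69 -69.41 -18.42   3.39   0.29   0.69]
```

```bash
python3 -m inch '[0,0,0,0,0,0.02,1, 0,0,0,0,0,0.03,1, 0,0,0,0,0,0.03,1]'
python3 -c "
from h import *
print(get_obs()['wrist_torque'],get_obs()['orientation'][2], get_obs()['joint_torque'].round(2))"
```

```text
clock: 36.25
tcp_pos: [0.4559, 0.1704, 0.0779]
orientation: [3.14, -0.002, 0.382]
contact_force: [3.5, -12.2, 7.9]
width: 0.0354
[-2.39172157 -0.73172047  0.70881964] 0.38196784720617605 [  5.47 -69.44 -18.43   3.64   0.28   0.85]
```

Hard stop felt (torque 0.1 → 0.7 Nm), total turn 2.0 rad. Release and lift.

```bash
python3 -m inch '[0,0,0,0,0,0,1, 0,0,0,0,0,0,0.2, 0,0,0,0,0,0,-0.3, 0,0,0,0,0,0,-0.4, 0,0,0,0,0,0,-0.4, 0,0,-4,0,0,0,-0.4, 0,0,-9,0,0,0,-0.4, 0,0,-12,0,0,0,-0.4, 0,0,-12,0,0,0,-0.4]'
python3 - <<'E'
from h import *
im,D=cams.get_image("scene"); crop(im,240,220,380,340,5.7,"pics/s20c.png"); 
im2,D2=cams.get_image("top"); crop(im2,200,200,350,310,5.3,"pics/t20c.png"); np.savez("t20.npz",im=im2,D=D2,s=im,Ds=D)
s=im;P=pts("top",D2); hsv=cv2.cvtColor(im2,cv2.COLOR_BGR2HSV); H,S,V=[hsv[...,k] for k in range(3)]
b=(S>100)&(H>95)&(H<125)&(P[...,0]>.4)&(P[...,0]<.52)&(P[...,1]>-.1)&(P[...,1]<.16)
cm("top",b,.072,"blue")
E
```

```text
clock: 37.38
tcp_pos: [0.4555, 0.1714, 0.1988]
orientation: [3.141, -0.004, 0.381]
contact_force: [0.1, -0.5, -0.3]
width: 0.0601
blue 435 [451.8  46.5] [ 19.  127.4] 1.17 [[441.0, 110.0], [443.6000061035156, -17.399999618530273], [462.5, -17.0], [459.8999938964844, 110.4000015258789]]
```

View pics/s20c.png

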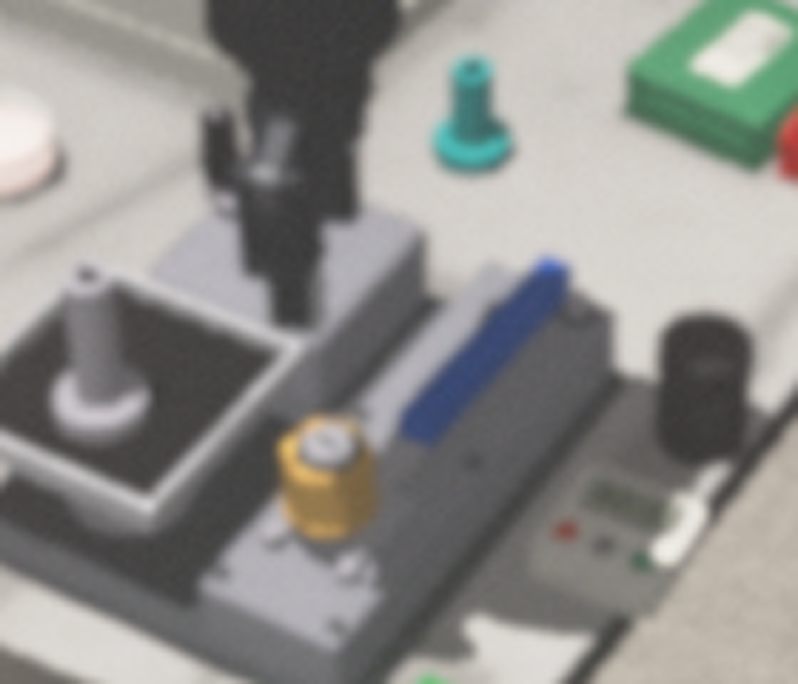

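View pics/t20c.png

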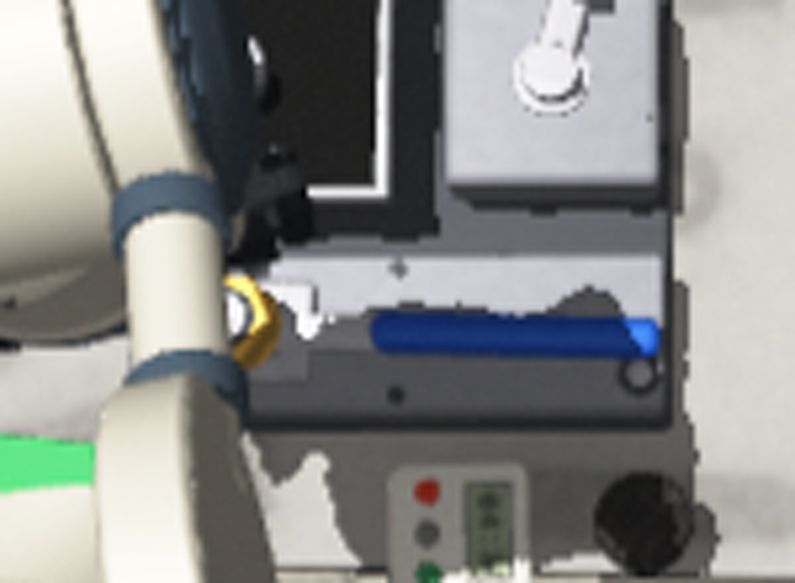

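Run:
```python
from h import *
to([.4535,.081,.13],1.557)
```

```text
shift [-3.42  8.33  6.65] turn [-0.    -0.    -1.176]
```

```bash
python3 -m inch '[-1,2,0,0,0,-0.17,-0.1, -2,4,0,0,0,-0.34,-0.1, -3,6,0,0,0,-0.51,-0.1, -3.4,8.3,0,0,0,-0.68,-0.1, -3.4,8.3,0,0,0,-0.85,-0.1, -3.4,8.3,2,0,0,-1.02,-0.1, -3.4,8.3,5,0,0,-1.18,-0.1, -3.4,8.3,6.7,0,0,-1.18,-0.1, -3.4,8.3,6.7,0,0,-1.18,-0.1, -3.4,8.3,6.7,0,0,-1.18,-0.1]'
python3 - <<'E'
from h import *
im,D=cams.get_image("scene"); crop(im,240,220,380,340,5.7,"pics/s21c.png")
to([.4535,.081,.0645],1.557)
E
```

```text
clock: 38.72
tcp_pos: [0.4537, 0.0814, 0.1298]
orientation: [-3.141, -0.0, 1.561]
contact_force: [0.0, 0.1, -0.2]
width: 0.0472
shift [-0.04 -0.05  6.56] turn [ 0.    -0.     0.004]
```

View pics/s21c.png

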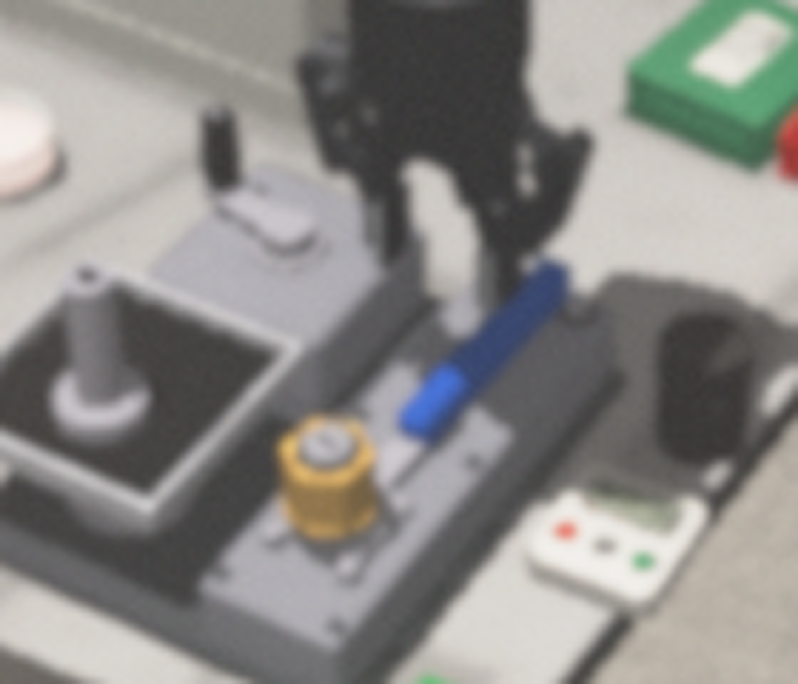

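Lined up over the handle. Descend, grip, lift 2 mm and draw back along the handle (−y).

```bash
python3 -m inch '[0,0,3,0,0,0,-0.1, 0,0,5.5,0,0,0,-0.1, 0,0,6.5,0,0,0,-0.1, 0,0,6.5,0,0,0,-0.1, 0,0,6.5,0,0,0,1, 0,0,6.5,0,0,0,1, 0,0,6.5,0,0,0,1, 0,0,6.5,0,0,0,1]' 60
python3 -m inch '[0,0,-0.2,0,0,0,1, -0.3,0,-0.2,0,0,0,1, -1,0,-0.2,0,0,0,1, -2,0,-0.2,0,0,0,1, -3,0,-0.2,0,0,0,1, -3,0,-0.2,0,0,0,1]'
```

```text
clock: 39.78
tcp_pos: [0.4548, 0.0814, 0.0658]
orientation: [3.139, -0.0, 1.561]
contact_force: [0.8, 1.1, 9.8]
width: 0.016
clock: 40.52
tcp_pos: [0.454, 0.0501, 0.0668]
orientation: [3.141, 0.0, 1.56]
contact_force: [5.5, -2.1, -1.0]
width: 0.0155
```

```bash
python3 -m inch '[-1,0.1,0,0,0,0,1, -2,0.1,0,0,0,0,1, -3,0.1,0,0,0,0,1, -3.5,0.1,-0.3,0,0,0,1, -3.5,0.1,-0.3,0,0,0,1]'
python3 - <<'E'
from h import *
im,D=cams.get_image("scene"); crop(im,240,220,380,340,5.7,"pics/s22c.png")
E
```

```text
clock: 41.15
tcp_pos: [0.4544, 0.0154, 0.0699]
orientation: [3.141, 0.0, 1.56]
contact_force: [5.5, -2.5, -1.8]
width: 0.0156
```

View pics/s22c.png

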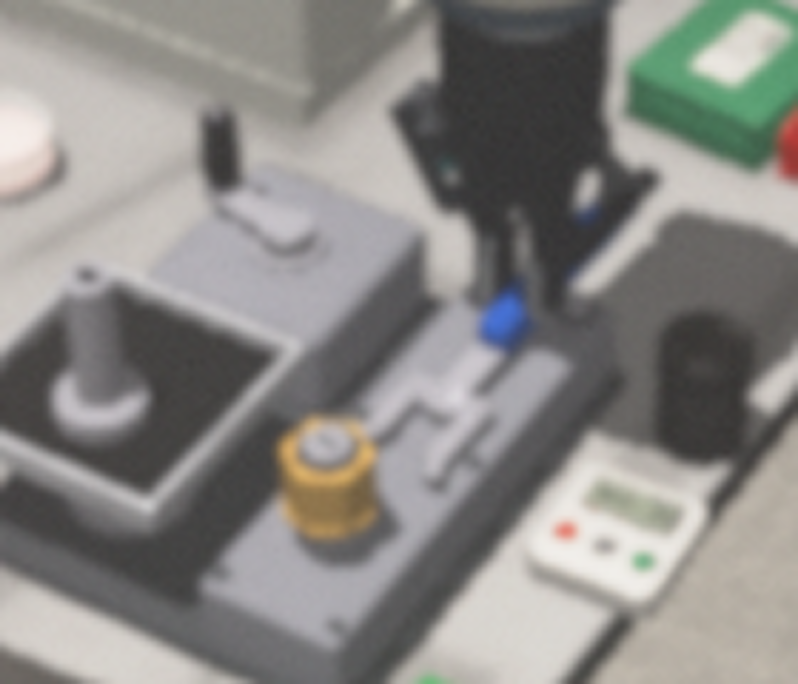

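```bash
python3 -m inch '[0,0,-4,0,0,0,1, 0,0,-9,0,0,0,1, 0,0,-10,0,0,0,1, 0,0,-10,0,0,0,1]'
python3 - <<'E'
from h import *
to([.376,.297,.165],1.47);to([.376,.297,.06],1.47)
E
```

```text
clock: 41.7
tcp_pos: [0.4536, 0.0163, 0.1696]
orientation: [-3.141, 0.0, 1.561]
contact_force: [-1.2, -0.4, -2.3]
width: 0.0158
shift [27.99 -8.04  0.46] turn [-0.     0.     0.091]
shift [27.99 -8.04 10.96] turn [-0.     0.     0.091]
```

```bash
python3 -m inch '[3,-2,0,0,0,0,1, 8,-4,0,0,0,0.03,1, 13,-6,0,0,0,0.06,1, 18,-8,0,0,0,0.09,1, 23,-8,0,0,0,0.09,1, 28,-8,0.5,0,0,0.09,1, 28,-8,0.5,0,0,0.09,1, 28,-8,5,0,0,0.09,1, 28,-8,10,0,0,0.09,1, 28,-8,11,0,0,0.09,1, 28,-8,11,0,0,0.09,1, 28,-8,11,0,0,0.09,1]'
python3 - <<'E'
from h import *
im,D=cams.get_image("scene"); crop(im,200,260,360,420,4,"pics/s23c.png")
to([.376,.297,.0195],1.47)
E
```

```text
clock: 43.2
tcp_pos: [0.3776, 0.2974, 0.061]
orientation: [3.14, -0.001, 1.471]
contact_force: [-0.1, 0.2, -1.0]
width: 0.0155
shift [-0.06 -0.17  4.16] turn [ 0.002 -0.001  0.001]
```

View pics/s23c.png

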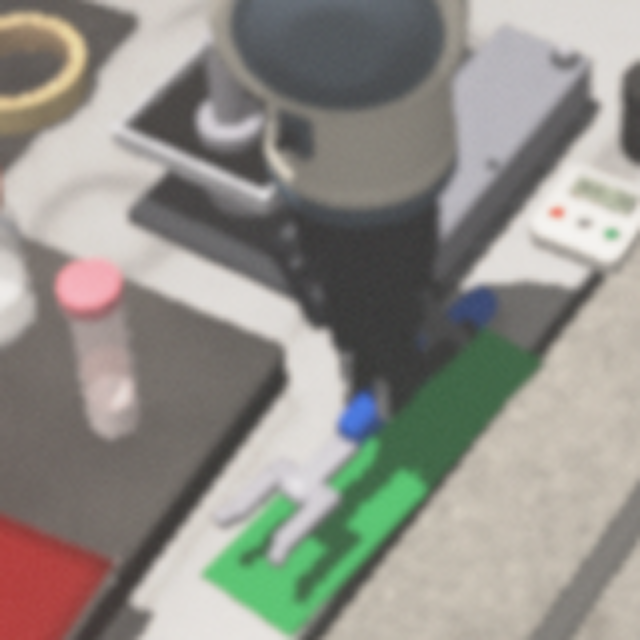

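```bash
python3 -m inch '[0,-0.2,2,0,0,0,1, 0,-0.2,3.5,0,0,0,1, 0,-0.2,4.1,0,0,0,1, 0,-0.2,4.1,0,0,0,1]'
```

```text
clock: 43.75
tcp_pos: [0.3755, 0.2977, 0.0196]
orientation: [3.14, -0.001, 1.471]
contact_force: [0.9, -0.2, -0.3]
width: 0.0157
```

```bash
python3 -m inch '[0,0,0.1,0,0,0,1, 0,0,0.15,0,0,0,0.5, 0,0,0.15,0,0,0,0, 0,0,0.15,0,0,0,-0.1, 0,0,0.15,0,0,0,-0.1, 0,0,-5,0,0,0,-0.1, 0,0,-11,0,0,0,-0.1, 0,0,-17,0,0,0,-0.1, -6,-1,-20,0,0,0,-0.1, -12,-2,-20,0,0,0,-0.1, -18,-3,-20,0,0,0,-0.1, -24,-3,-20,0,0,0,-0.1, -24,-3,-20,0,0,0,-0.1, -24,-3,-20,0,0,0,-0.1]'
python3 - <<'E'
from h import *
im,D=cams.get_image("scene"); cv2.imwrite("pics/s24.png",im)
im2,D2=cams.get_image("top"); cv2.imwrite("pics/t24.png",im2)
P=pts("top",D2); hsv=cv2.cvtColor(im2,cv2.COLOR_BGR2HSV); H,S,V=[hsv[...,k] for k in range(3)]
b=(S>100)&(H>95)&(H<125)&(P[...,1]>.1)&(P[...,0]<.45)
try: cm("top",b,.022,"blue")
except Exception as e: print(e)
crop(im,220,220,380,400,4,"pics/s24c.png")
E
```

```text
clock: 45.5
tcp_pos: [0.3212, 0.0615, 0.2189]
orientation: [3.141, -0.0, 1.469]
contact_force: [1.7, 0.3, -0.1]
width: 0.047
blue 81 [375.4 313.2] [28.4 16.6] 81.85 [[365.20001220703125, 300.29998779296875], [381.6000061035156, 298.0], [385.70001220703125, 326.0], [369.29998779296875, 328.3999938964844]]
```

View pics/s24.png

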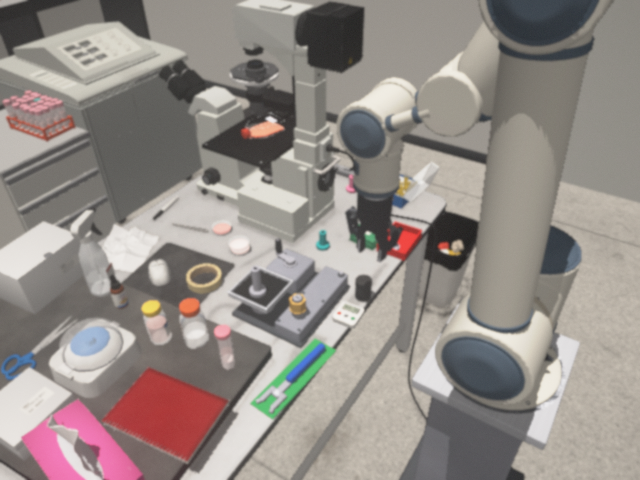

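View pics/t24.png

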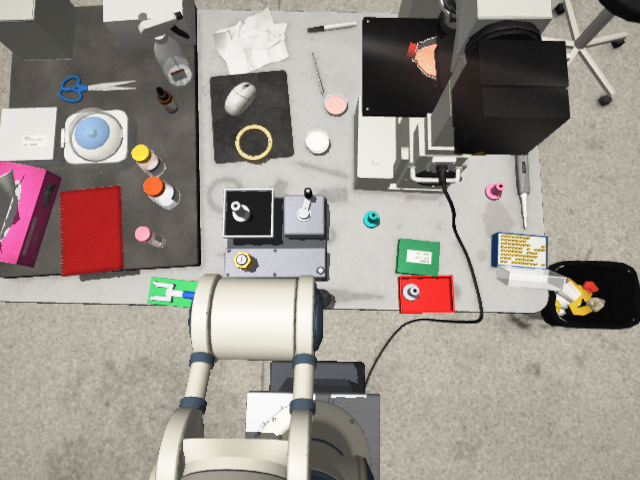

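The short pillar now appears at (410,292) rather than (426,295): it has been knocked. Checking both, plus the nut.

Run:
```python
from h import *
im2,D2=cams.get_image("top"); P=pts("top",D2)
im,D=cams.get_image("scene")
a=im2[265:320,390:460]; cv2.imwrite("pics/t25a.png",cv2.resize(a,None,fx=8,fy=8,interpolation=cv2.INTER_CUBIC))
crop(im2,215,180,345,290,6,"pics/t25b.png")
m=(P[...,0]>.34)&(P[...,0]<.44)&(P[...,1]<-.2)&(P[...,1]>-.34)
cen("top",P,m&(P[...,2]>.05)&(P[...,2]<.07),.060,"short top")
cen("top",P,m&(P[...,2]>.011)&(P[...,2]<.02)&(cv2.cvtColor(im2,cv2.COLOR_BGR2HSV)[...,1]<80),.016,"short foot")
m=near(P,.569,.182,.05)
cen("top",P,m&(P[...,2]>.145),.1555,"tall top"); cen("top",P,m&(P[...,2]>.084)&(P[...,2]<.095),.0875,"tall foot")
fl=near(P,.57,.167,.045)&(P[...,2]>.06)&(P[...,2]<.083); print("floor z",np.median(P[fl][:,2]))
```

```text
short top 70 413.8 290.9 [ 0.3927 -0.23    0.06  ] medz 0.0595
short foot 135 408.9 292.0 [ 0.3928 -0.2265  0.016 ] medz 0.0154
tall top 79 235.4 206.4 [0.5652 0.1821 0.1555] medz 0.1548
tall foot 141 240.1 214.6 [0.5623 0.1839 0.0875] medz 0.0872
floor z 0.07560814314426967
```

View pics/t25a.png

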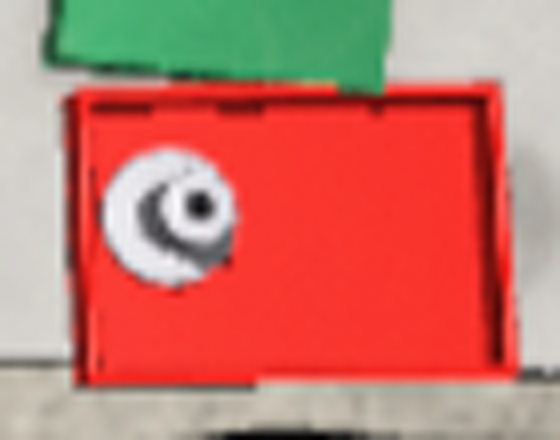

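View pics/t25b.png

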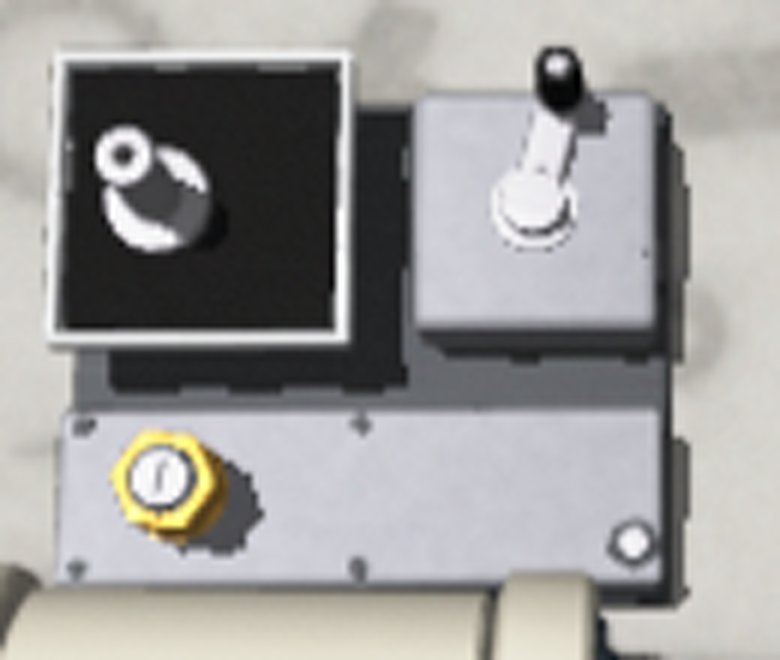

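View pics/s24c.png

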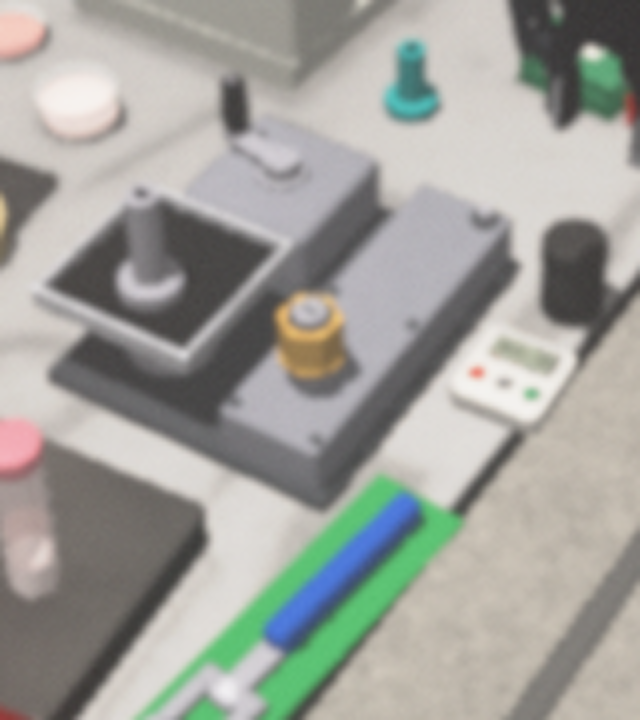

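The spanner lies flat on the mat (crop 345,570), and the platform is up with its pillar standing. Nothing looks disturbed apart from the knocked short pillar, so I'm handing in.

Run:
```python
from cell import get_obs,job_done
o=get_obs(); print(o["clock"],abs(o["dq"]).max(),o["contact_force"])
print(job_done())
```

```text
45.7 0.003347116153590228 [-0.11919633  0.26675693 -0.20074217]
the job is handed in; nothing more can be done
None
```

I finished the whole sequence and handed the job in at 45.7 s. The hand-in reports no verdict, so what follows rests on my own checks.

**What I did**
- Only two grey pillars were on the bench. I stood the full-height one on the platform and the short one in the red tray, and left the pink and turquoise look-alikes alone.
- I wound the crank to its stop at about 19.07 rad.
- I slid the spanner onto the screw's flats, handle behind the stop pin. With the spanner bearing on the pin, I turned the locknut 2.0 rad clockwise until the wrist torque rose from 0.1 to 0.7 Nm at its stop.
- I drew the spanner off and laid it back on its green mat.

**What the last checks showed**
- **Platform:** its floor measured 75.6 mm high, which is about 40.5 mm of lift. The full-height pillar stands upright on it, roughly 17 mm off centre.
- **Short pillar:** it was knocked about 35 mm sideways inside the tray after I placed it. It still stands upright, about 38 mm from the tray's centre (limit 62 mm), so I left it.
- **Screw and nut:** the slot on the screw looks turned only a few degrees. That the nut is tight rests on the torque rise and the angle turned; I did not measure the nut's angle again afterwards.
- **Spanner:** it lies flat on the mat in the scene picture. The arm partly hid it from the top camera, so its position (about 35 mm from the mat's centre along it) comes from where I released it.
- **Bystanders:** the timer and the objective case look undisturbed in the pictures; I did not measure them.

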